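# Set out the flame-photometer calibration series

## Robot

A 6-joint arm with a two-finger parallel gripper is mounted at the origin on the work surface. World frame = base frame: x ahead of the robot, y to its left, z up, the work surface at z = 0. Lengths are in mm, angles in rad, forces in N, time in s.
With the tool pointing down it reaches from about 350 to 775 mm from the base axis. Payload 7.3 kg.
Tool frame: the origin (TCP) lies at the very end of the fingers, on their centre line; the grasp point (between the pads) lies 19 mm behind it (bot.tcp_to_grasp is the distance from the TCP to the grasp point, in mm); z points along the fingers, y is the direction in which the jaws open and shut (so a half turn about z gives the same grasp; the last joint's range is limited). The gripper opens to 92 mm and grips with 3 to 60 N. Pads are 19 mm wide; open, the fingers measure 130 mm over their backs; the gripper's body (75 mm by 190 mm) begins 47 mm behind the grasp point.
Start: joints at [-0.146, 0.342, 1.524, -0, 1.275, -0.146], TCP at [525.022, 0.019, 194.841] pointing down, gripper open.
Joint ranges: [-2.53, 2.53], [-0.77, 2.02], [0.04, 2.7], [-1, 4.14], [0.28, 2.66], [-3.11, 3.11]. Speed limits (rad/s): [2.57, 2.57, 3.14, 3.14, 3.14, 3.14].

## Interface

Orientations are given as [roll, pitch, yaw] about the fixed x, y, z axes, in that order (R = Rz(yaw) Ry(pitch) Rx(roll)).
In Python, from plant import bot gives the robot as it stands. The module is installed in compiled form; this text tells all that it offers.
- The arm moves only by the tool carry_out, never from a script. Its argument "motion" is a list of rows, each a list of 5 numbers: the closure, from 0 (fully open) to 1 (shut), then the shift along the tool's x, y, z in mm, then the turn about the tool's z in degrees. In form: [[claw, dx, dy, dz, spin], ...]. A call has 1 to 10 rows; each row is the pose to reach, as a shift and turn from the pose measured when the call began, along the tool's axes at that moment; what a row does not reach only later rows make up. A row lasts 1/8 s, in which the tool goes at most 62.5 mm and 10.7 degrees, less where a joint would pass 70% of its speed; a pose out of reach is approached as far as the arm can. A call with a gripper value outside its range is refused whole. The fingers move at their own pace and stop on an object; the grip force is fixed at half the most. Time passes only in rows, so rows that repeat a pose let the fingers close. It gives the time, the measured TCP pose, the force and the opening at its end, in the units of the state.
- bot.get_obs(): the state, without advancing time (a new reading comes with each control period).
- bot.capture(name): name is "scene" or "side" or "wrist"; returns a dict with "color" (400x640x3 uint8, red, green, blue), "depth" (400x640 float32, mm along the optical axis (not along the pixel's ray), 0 where there is no reading), "K" (3x3 intrinsics, pixels), "k1" (the pictures are not rectified: a ray, as slopes to the right and down, at radius r is drawn at 1 + k1 r^2 times it, then the intrinsics apply), "camera_from_world" (4x4, takes a point from world to camera coordinates). Camera axes: x right, y down, z forward; pixel columns grow to the right and rows downward; lengths in mm; the calibration is good to about 2 mm. A picture is of the moment at which its call begins.
- bot.close_job(): hands the job in, once; it reports no verdict.
The state is a dict: "time": time; "joint_positions": joint angles; "dq": joint speeds; "tau": joint torques, N m; "tool_pos": TCP position; "tcp_rot": TCP orientation; "contact_force": force on the tool from outside, world axes, zero at the start; "moment": the same for the moment, N m; "grip_width": finger opening in mm.
Only numpy, scipy, OpenCV 4.12 (cv2) and the standard library are available. Lean on these libraries where they do the work, as an engineer would, in place of code of your own. Each camera call takes 0.05 s, during which the arm holds its last target.

## Task

On the white tray, set out the calibration series in one straight row parallel to the tray's long sides, about 2 cm clear between neighbours: starting from the square blank bottle (which stays where it is) and going to the right as seen from the robot, first the green-capped low standard, last the red-capped high standard, and the yellow-capped middle standard between those two. Stand the amber rinse beaker behind the blank (on its side away from the robot), also about 2 cm clear of it, and put the violet cover centred on top of the beaker. Set everything down upright and gently, let go, and leave the blue-capped bottle, the blank and the wash bottle where they are.

Things in the scene. Friction and masses are not known exactly. Their poses are not given: they have to be found in the camera images.
- work_tray: White shallow plastic tray, fixed to the bench; 200 mm (its x) by 320 mm (its y) outside, walls 4 mm thick and 16 mm high, floor 4 mm thick. Origin: centre of its underside. Its +x points away from the robot (behind), its +y to the left as seen from the robot; it may be turned up to about 10 degrees. The layout is made on its floor.
- store_tray: Grey shallow plastic tray, fixed to the bench; 200 mm (its x) by 270 mm (its y), walls 4 mm thick and 16 mm high, floor 4 mm thick, in which the loose things stand at the start. Origin: centre of its underside; axes as for the white tray. It stands left or right of the white one.
- blank: The blank: square off-white plastic bottle, 52 x 52 mm, body 62 mm high, 85 mm high with its round black cap; 170 g, stands loose on the white tray from the start, square to that tray, and must stay there. Origin: centre of its underside; +x points behind (away from the robot), +y left, along the tray's axes. There is room for the row on its right and for the beaker behind it.
- low_std: Low standard: round off-white bottle with green cap and green label band; body 40 mm in diameter and straight up to 56 mm high, cap 30 mm in diameter, 83 mm high in all; about 80 g. Origin: centre of its underside, z up.
- mid_std: Middle standard: same bottle (40 mm in diameter, 83 mm high), yellow cap and band. Origin: centre of its underside, z up.
- high_std: High standard: same bottle (40 mm in diameter, 83 mm high), red cap and band. Origin: centre of its underside, z up.
- other_std: Bystander: same bottle (40 mm in diameter, 83 mm high) but blue cap and band; a standard for another element, stays in the grey tray. Origin: centre of its underside, z up.
- beaker: Empty rinse beaker of amber glass, upright, open at the top: 45 mm outside diameter, 70 mm high, wall 3 mm; about 55 g. Origin: centre of its underside, z up.
- cover: Violet plastic beaker cover, lying flat, knob up: flat disc 58 mm in diameter and 5 mm thick, flat underneath, with an upright round knob in its centre, 18 mm in diameter, reaching to 38 mm above the underside; about 40 g. Origin: centre of its underside, z up.
- wash_bottle: Bystander: pink round wash bottle, 68 mm in diameter, 140 mm high plus a thin white spout (175 mm), standing on the bench beside one of the trays. Origin: centre of its underside, z up.
Things that resemble listed ones, but are neither listed nor needed, are in the scene too. Leave any turquoise look-alike of the high_std alone.

How it is judged:
By the outcome, as a careful person would: the job done as asked, in the order asked, and still so for the second after the job is handed in, with the robot touching nothing.
It also fails if it takes over 120 s, if anything falls off the work surface, if the arm or the gripper's body presses on something with over 40 N, if the wrist force passes 120 N, or if a joint passes its speed limit or range.

## Working session

There is one attempt and no reset: what is moved stays moved. The work goes in short steps, Python scripts to look and compute and a tool call to move; the robot and the scene stay as the last step left them, time stands still between calls to the robot, and variables do not carry over. Pictures are saved under pics/ and viewed, and the job is handed in when it is done.

Besides the shell and the picture viewer there is one more tool, called after ">>>" in YAML: its name, and indented under it one key for each argument. carry_out: Moves the arm, as the interface text tells. Its arguments: {"type":"object","properties":{"motion":{"type":"array","items":{"type":"array","items":{"type":"number"}}}},"required":["motion"]}

```bash
mkdir -p pics; cat > h.py <<'E'
import numpy as np, cv2
from plant import bot
def save(name,fn,crop=None,s=1):
    c=bot.capture(name); im=c["color"][:,:,::-1].copy()
    if crop: x0,y0,x1,y1=crop; im=im[y0:y1,x0:x1]
    if s!=1: im=cv2.resize(im,None,fx=s,fy=s,interpolation=cv2.INTER_CUBIC)
    cv2.imwrite("pics/"+fn,im); return c
def ray(c,u,v):
    K=c["K"]; xd=(u-K[0,2])/K[0,0]; yd=(v-K[1,2])/K[1,1]
    x,y=xd,yd
    for _ in range(20):
        f=1+c["k1"]*(x*x+y*y); x,y=xd/f,yd/f
    return np.array([x,y,1.0])
def atz(c,u,v,z):
    T=np.linalg.inv(c["camera_from_world"]); d=T[:3,:3]@ray(c,u,v); o=T[:3,3]
    return o+d*(z-o[2])/d[2]
def bydepth(c,u,v):
    T=np.linalg.inv(c["camera_from_world"]); d=float(c["depth"][int(v),int(u)])
    return T[:3,:3]@(ray(c,u,v)*d)+T[:3,3]
def proj(c,p):
    q=c["camera_from_world"]@np.append(p,1); x,y=q[0]/q[2],q[1]/q[2]; f=1+c["k1"]*(x*x+y*y)
    return c["K"][0,0]*x*f+c["K"][0,2], c["K"][1,1]*y*f+c["K"][1,2]
E
python3 - <<'E'
from h import *
for n in("scene","side","wrist"):
    c=save(n,n+"0.png"); print(n,c["K"].round(1).tolist(),c["k1"]); print(np.linalg.inv(c["camera_from_world"]).round(3))
print(bot.get_obs())
E
```

```text
scene [[405.4, 0.0, 325.9], [0.0, 405.4, 209.5], [0.0, 0.0, 1.0]] -0.08444754136671716
[[ 4.260000e-01  6.880000e-01 -5.880000e-01  1.128108e+03]
 [ 9.040000e-01 -3.110000e-01  2.920000e-01 -3.204600e+02]
 [ 1.800000e-02 -6.560000e-01 -7.540000e-01  8.583370e+02]
 [ 0.000000e+00  0.000000e+00  0.000000e+00  1.000000e+00]]
side [[415.2, 0.0, 323.1], [0.0, 415.2, 205.7], [0.0, 0.0, 1.0]] -0.03765508022017212
[[-1.00000e+00  5.00000e-03  1.90000e-02  4.56069e+02]
 [-8.00000e-03  7.76000e-01 -6.31000e-01  7.01779e+02]
 [-1.80000e-02 -6.31000e-01 -7.76000e-01  9.15778e+02]
 [ 0.00000e+00  0.00000e+00  0.00000e+00  1.00000e+00]]
wrist [[301.6, 0.0, 316.2], [0.0, 301.6, 200.6], [0.0, 0.0, 1.0]] -0.05051576541326107
[[ 1.00000e+00 -0.00000e+00 -2.00000e-03  5.24064e+02]
 [-1.00000e-03 -9.54000e-01 -2.99000e-01  8.07730e+01]
 [-2.00000e-03  2.99000e-01 -9.54000e-01  3.84206e+02]
 [ 0.00000e+00  0.00000e+00  0.00000e+00  1.00000e+00]]
{'time': 0.15, 'joint_positions': array([-1.45983477e-01,  3.42589584e-01,  1.52478865e+00,  9.25826270e-06,
        1.27538389e+00, -1.45995312e-01]), 'dq': array([-0.00172636, -0.00111189, -0.00279531,  0.00028206,  0.00064994,
       -0.00169089]), 'tau': array([ 7.52666965e-04, -4.31470585e+01, -2.44352603e+01,  7.18239485e-02,
        5.38185902e-02, -1.32920518e-04]), 'tool_pos': array([5.24667185e+02, 8.29997825e-02, 1.94293782e+02]), 'tcp_rot': array([-3.14043691e+00, -1.78891959e-04,  1.57080536e+00]), 'contact_force': array([-0.84434455, -0.47794695,  0.30601015]), 'moment': array([ 0.01355431, -0.02313286,  0.03011151]), 'grip_width': 91.89082192661635}
```

View pics/scene0.png

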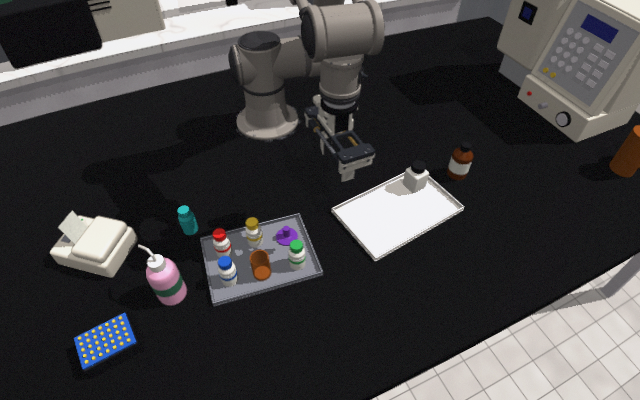

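View pics/side0.png

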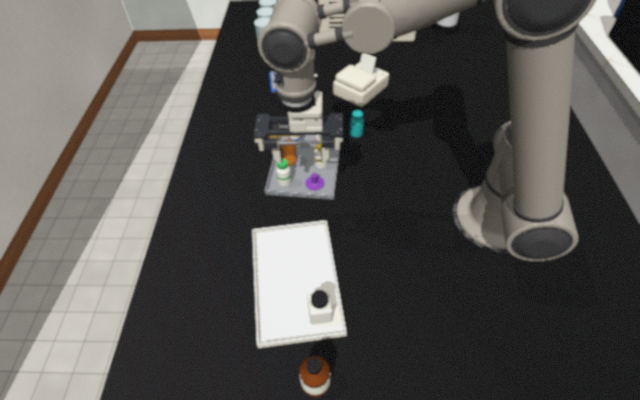

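View pics/wrist0.png

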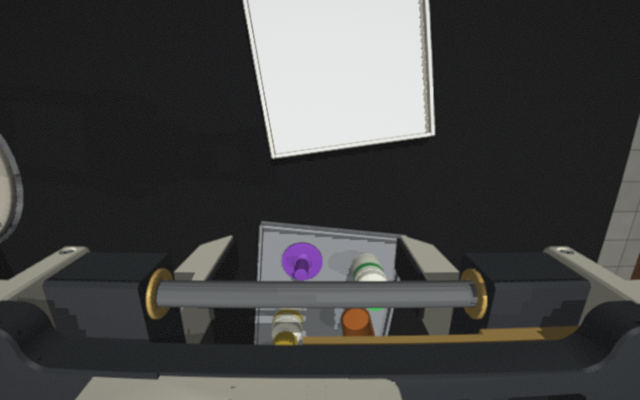

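```bash
python3 - <<'E'
from h import *
save("scene","s1.png",(150,190,340,310),4)
save("scene","s2.png",(320,150,480,260),5)
E
```

```text
(no output)
```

View pics/s1.png

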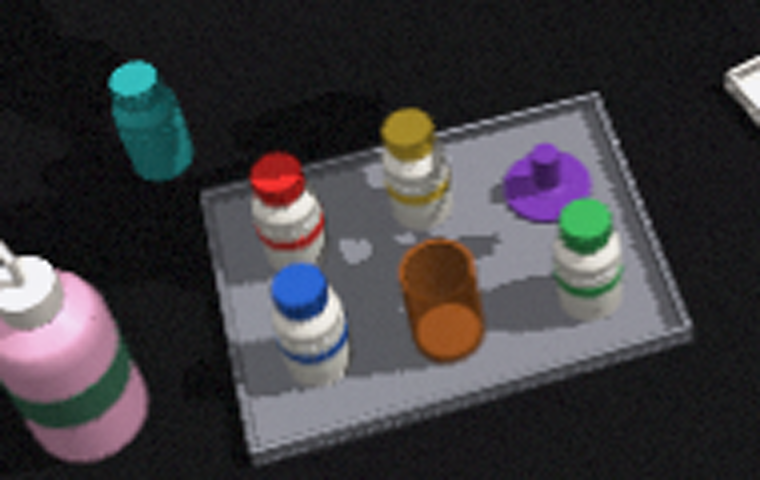

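View pics/s2.png

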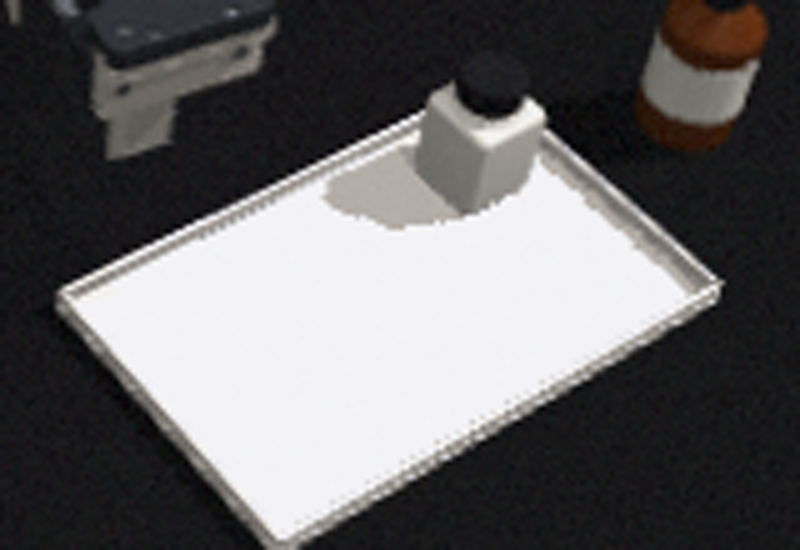

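```bash
python3 - <<'E'
from h import *
c=bot.capture("scene")
P=lambda x,y:(150+x/4,190+y/4)
for n,x,y in [("bk bright",450,335),("bk mid",435,300),("bk open",440,262),("bk rimtop",440,243),("bk leftwall",405,285),("bk bottom",448,355),("green cap",585,220),("red cap",278,178),("yel cap",408,130),("blue cap",300,290),("knob",545,152),("disc",570,205),("turq",133,75),("floor",540,330),("wash",30,275)]:
    u,v=P(x,y); print(n,u,v,bydepth(c,u,v).round(1))
Q=lambda x,y:(320+x/5,150+y/5)
for n,x,y in [("blank cap",495,70),("blankbody front",470,190),("floor w",400,350)]:
    u,v=Q(x,y); print(n,bydepth(c,u,v).round(1))
# tray corners top z=16
for n,f,x,y in [("w",Q,60,295),("w",Q,280,545),("w",Q,720,285),("g",P,600,95),("g",P,690,333),("g",P,255,455),("g",P,202,193)]:
    print(n,atz(c,*f(x,y),16).round(1))
E
```

```text
bk bright 262.5 273.75 [ 606.9 -224.5   34.8]
bk mid 258.75 265.0 [ 605.8 -229.    73.7]
bk open 260.0 255.5 [ 564.8 -214.4   48.9]
bk rimtop 260.0 250.75 [ 567.3 -212.8   71. ]
bk leftwall 251.25 261.25 [ 589.  -241.5   73.9]
bk bottom 262.0 278.75 [ 607.5 -228.1   15.6]
green cap 296.25 245.0 [ 596.8 -131.8   84.9]
red cap 219.5 234.5 [ 491.7 -287.8   84.4]
yel cap 252.0 222.5 [ 490.4 -204.9   86.7]
blue cap 225.0 262.5 [ 575.7 -298.2   85.4]
knob 286.25 228.0 [ 506.3 -123.8   41. ]
disc 292.5 241.25 [ 584.4 -136.1   86.9]
turq 183.25 208.75 [ 371.4 -350.2   82.4]
floor 285.0 272.5 [ 605.6 -168.9    1.8]
wash 157.5 258.75 [ 545.1 -430.1  138.7]
blank cap [483.9 288.5  89.8]
blankbody front [510.5 267.6  26.5]
floor w [580.6 180.2   2.9]
w [477.2  21.6  16. ]
w [672.   49.7  16. ]
w [624.1 364.3  16. ]
g [456.6 -65.4  16. ]
g [653.9 -89.5  16. ]
g [ 625.3 -352.1   16. ]
g [ 427.  -333.5   16. ]
```

```bash
cat >> h.py <<'E'
def cloud(c):
    d=c["depth"]; K=c["K"]; v,u=np.mgrid[0:400,0:640]
    und=cv2.undistortPoints(np.stack([u.ravel(),v.ravel()],1).astype(float)[:,None],K,np.array([c["k1"],0,0,0,0.]))[:,0]
    T=np.linalg.inv(c["camera_from_world"]); q=np.c_[und,np.ones(len(und))]*d.ravel()[:,None]
    p=(q@T[:3,:3].T+T[:3,3]).reshape(400,640,3); p[d<=0]=np.nan; return p
HUE={"green":(50,75),"yellow":(20,32),"red":(0,6),"blue":(105,120),"violet":(128,150),"amber":(5,14)}
def find(c,col,zlo,zhi,near,r=60):
    hsv=cv2.cvtColor(c["color"],cv2.COLOR_RGB2HSV); p=cloud(c); a,b=HUE[col]
    m=(hsv[...,0]>=a)&(hsv[...,0]<=b)&(hsv[...,1]>110)&(hsv[...,2]>40)&(p[...,2]>zlo)&(p[...,2]<zhi)&(np.hypot(p[...,0]-near[0],p[...,1]-near[1])<r)
    q=p[m]; vu=np.argwhere(m)
    if len(q)<8: return None
    (cx,cy),rad=cv2.minEnclosingCircle(q[:,:2].astype(np.float32))
    return dict(n=len(q),mean=q.mean(0).round(1),circ=(round(cx,1),round(cy,1),round(rad,1)),pix=vu.mean(0)[::-1].round(1))
OB=[("green",82,92,(597,-132)),("yellow",82,92,(490,-205)),("red",82,92,(491,-288)),("blue",82,92,(575,-298)),("violet",36,48,(506,-124)),("violet",3,16,(506,-124)),("amber",69,80,(585,-222))]
E
python3 - <<'E'
from h import *
for n in("scene","side"):
    c=bot.capture(n)
    for o in OB: print(n,o[0],o[1],find(c,*o))
    p=cloud(c); hsv=cv2.cvtColor(c["color"],cv2.COLOR_RGB2HSV)
    m=(abs(p[...,2]-89)<3)&(np.hypot(p[...,0]-484,p[...,1]-288)<40); q=p[m][:,:2].astype(np.float32); print("blankcap",len(q),q.mean(0),cv2.minEnclosingCircle(q))
    m=(abs(p[...,2]-66)<2.5)&(np.hypot(p[...,0]-484,p[...,1]-288)<60); q=p[m][:,:2].astype(np.float32); print("shoulder",len(q),q.mean(0),cv2.minAreaRect(q))
E
```

```text
scene green 82 {'n': 104, 'mean': array([ 596. , -132.7,   86.1]), 'circ': (595.6, -132.1, 15.3), 'pix': array([295.7, 244.6])}
scene yellow 82 {'n': 103, 'mean': array([ 488. , -204.5,   85.9]), 'circ': (488.2, -204.9, 15.9), 'pix': array([251.9, 222. ])}
scene red 82 {'n': 105, 'mean': array([ 487.5, -289.1,   85.7]), 'circ': (487.5, -289.2, 16.0), 'pix': array([218.4, 233.1])}
scene blue 82 {'n': 122, 'mean': array([ 571.9, -299.4,   85.4]), 'circ': (570.2, -299.5, 16.4), 'pix': array([224. , 261.4])}
scene violet 36 {'n': 35, 'mean': array([ 507.3, -126.9,   40.8]), 'circ': (506.4, -126.3, 8.9), 'pix': array([285.3, 228.7])}
scene violet 3 {'n': 228, 'mean': array([ 508. , -127.7,    8.5]), 'circ': (505.4, -125.2, 29.4), 'pix': array([285.8, 236.7])}
scene amber 69 {'n': 82, 'mean': array([ 586.7, -222.2,   72.4]), 'circ': (585.0, -220.9, 23.5), 'pix': array([258.9, 258. ])}
blankcap 110 [484.7183 286.7135] ((483.8092346191406, 287.0689697265625), 20.741418838500977)
shoulder 73 [494.56442 281.86542] ((485.3727722167969, 286.9424743652344), (50.41020202636719, 48.57841873168945),
[... 216 characters left out ...]
c': (489.3, -198.8, 8.7), 'pix': array([318.7, 145.8])}
side red 82 None
side blue 82 None
side violet 36 {'n': 18, 'mean': array([ 504.2, -122.8,   39.3]), 'circ': (503.9, -123.5, 7.6), 'pix': array([314.3, 175.6])}
side violet 3 {'n': 151, 'mean': array([ 505.2, -120.2,    8.4]), 'circ': (504.3, -124.0, 27.1), 'pix': array([314.3, 183.5])}
side amber 69 {'n': 22, 'mean': array([ 582.1, -206.5,   71.8]), 'circ': (583.1, -212.6, 18.1), 'pix': array([288.2, 147.7])}
blankcap 208 [482.398   287.00653] ((482.485107421875, 286.5601501464844), 19.79463768005371)
shoulder 116 [482.35327 297.5798 ] ((482.54425048828125, 288.342041015625), (48.043426513671875, 49.056610107421875), 7.828212261199951)
```

```bash
cat >> h.py <<'E'
from scipy.spatial.transform import Rotation as Ro
def go(*tg):
    o=bot.get_obs(); R=Ro.from_euler("xyz",o["tcp_rot"]).as_matrix()
    print("t",round(o["time"],2),"pos",o["tool_pos"].round(1),"rot",np.degrees(o["tcp_rot"]).round(2),"w",round(o["grip_width"],1),"F",o["contact_force"].round(1))
    yaw=np.degrees(np.arctan2(-R[0,1],R[1,1]))
    jaw=np.degrees(np.arctan2(R[1,1],R[0,1])) # dir of tool y in world
    for x,y,z,j in tg:
        d=R.T@(np.array([x,y,z])-o["tool_pos"]); s=-((j-jaw+90)%180-90)
        print((x,y,z,j),"->",d.round(1),"spin",round(s,1))
    print("jaw",jaw.round(1))
TH=8.5
def tgt():
    t=np.radians(TH); ex=np.array([np.cos(t),np.sin(t)]); ey=np.array([-np.sin(t),np.cos(t)]); B=np.array([483.8,287.2])
    return dict(low=B-66*ey,mid=B-126*ey,high=B-186*ey,beaker=B+68.5*ex)
E
python3 - <<'E'
from h import *
c=bot.capture("scene"); p=cloud(c); m=(c["color"].min(2)>150)&(p[...,2]<25)&(np.hypot(p[...,0]-550,p[...,1]-193)<220)
q=p[m][:,:2].astype(np.float32); print(cv2.minAreaRect(q))
c=bot.capture("side"); p=cloud(c); m=(c["color"].min(2)>150)&(p[...,2]<25)&(np.hypot(p[...,0]-550,p[...,1]-193)<220)
q=p[m][:,:2].astype(np.float32); print(cv2.minAreaRect(q))
print({k:v.round(1) for k,v in tgt().items()})
go((595,-132,130,0),(595,-132,30,0))
c=save("scene","s3.png",(270,225,320,280),10)
E
```

```text
((546.2363891601562, 200.69354248046875), (202.05624389648438, 333.99578857421875), 8.062224388122559)
((548.6778564453125, 185.53854370117188), (204.70057678222656, 338.87481689453125), 8.387012481689453)
{'low': array([493.6, 221.9]), 'mid': array([502.4, 162.6]), 'high': array([511.3, 103.2]), 'beaker': array([551.5, 297.3])}
t 0.5 pos [525.    0.  194.8] rot [180.  -0.  90.] w 91.8 F [-0.2 -0.  -0.3]
(595, -132, 130, 0) -> [-132.    70.    64.8] spin 0.0
(595, -132, 30, 0) -> [-132.    70.   164.8] spin 0.0
jaw 0.0
```

View pics/s3.png

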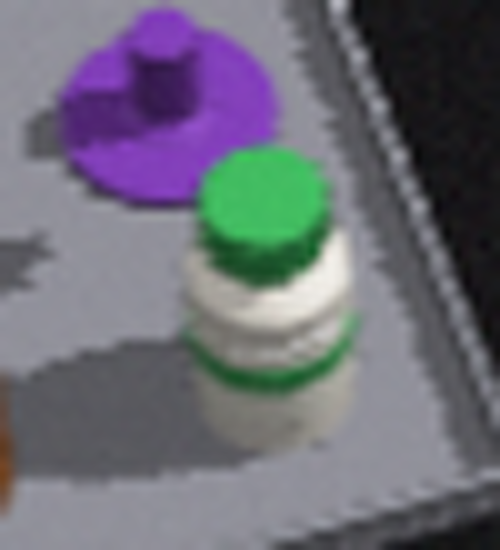

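Candidates (scene pixels): green cap (296,245), yellow (252,222), red (219,234), blue (225,262, bystander), turquoise look-alike (183,209, outside the tray). For amber: open beaker (260,262), brown bottle (460,162), brown jar (630,150). The crop shows the green-capped, green-banded bottle: that is the low standard. The beaker is upright (rim at z≈73). Heights match.

>>> carry_out:
  motion:
    - [0.3,-45,24,15,0]
    - [0.3,-90,48,40,0]
    - [0.3,-132,70,65,0]
    - [0.3,-132,70,65,0]
    - [0.3,-132,70,65,0]

```text
time: 1.18
tool_pos: [594.8, -131.5, 129.9]
tcp_rot: [-3.141, -0.001, 1.57]
contact_force: [-0.7, 0.2, 1.1]
grip_width: 64.0
```

```bash
python3 - <<'E'
from h import *
save("wrist","w1.png"); c=save("scene","s4.png",(150,150,350,310),4)
go((595,-132,30,0))
E
```

```text
t 1.27 pos [ 595.1 -130.9  130.9] rot [1.7993e+02 1.0000e-02 9.0060e+01] w 64.2 F [0.2 1.3 0.3]
(595, -132, 30, 0) -> [ -1.1  -0.2 100.9] spin 0.1
jaw 0.1
```

View pics/w1.png

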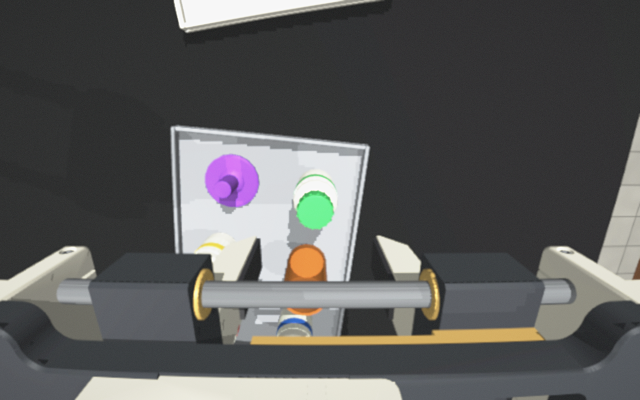

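View pics/s4.png

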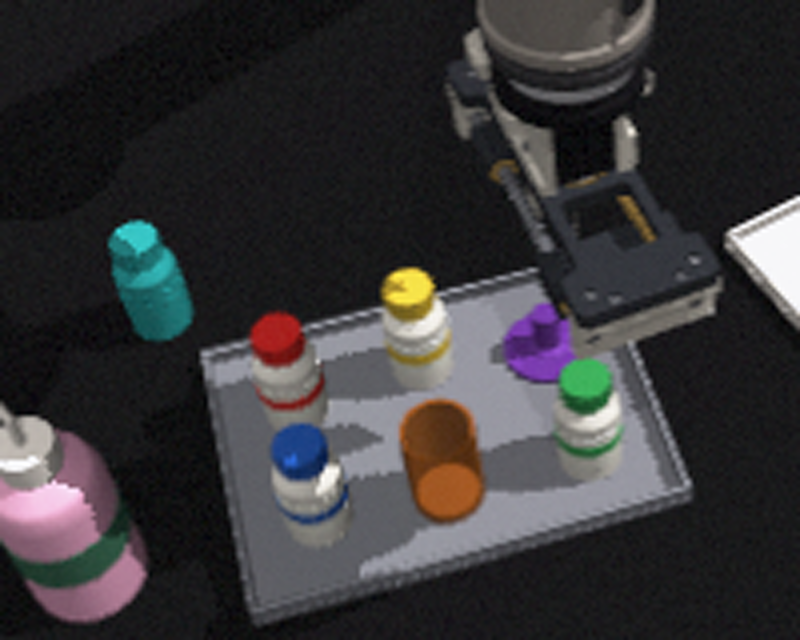

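```bash
python3 - <<'E'
from h import *
c=bot.capture("wrist")
print(proj(c,[595,-131,130]),proj(c,[595,-132,87]),proj(c,[595,-132,4]))
for o in OB: print(o[0],o[1],find(c,*o))
E
```

```text
(np.float64(317.38225259659157), np.float64(229.763841223925)) (np.float64(317.1293293872324), np.float64(210.38707246348372)) (np.float64(316.8225203518085), np.float64(185.0811907597603))
green 82 {'n': 985, 'mean': array([ 592.6, -132.4,   86.8]), 'circ': (592.9, -133.3, 15.6), 'pix': array([314.2, 210.6])}
yellow 82 None
red 82 None
blue 82 None
violet 36 {'n': 284, 'mean': array([ 503.9, -125.7,   41.4]), 'circ': (503.2, -126.3, 9.0), 'pix': array([222.4, 188.5])}
violet 3 {'n': 1698, 'mean': array([ 505.7, -124.5,    9.2]), 'circ': (503.7, -126.6, 28.6), 'pix': array([232.9, 179.3])}
amber 69 {'n': 292, 'mean': array([ 582.6, -221.2,   72.7]), 'circ': (582.4, -223.1, 22.6), 'pix': array([304. , 292.8])}
```

>>> carry_out:
  motion:
    - [0.3,-1.5,-1,50,0]
    - [0.3,-1.5,-1,85,0]
    - [0.3,-1.5,-1,101,0]
    - [0.3,-1.5,-1,101,0]
    - [0.6,-1.5,-1,101,0]
    - [0.7,-1.5,-1,101,0]
    - [0.7,-1.5,-1,101,0]
    - [0.7,-1.5,-1,101,0]

```text
time: 2.33
tool_pos: [594.2, -132.6, 30.7]
tcp_rot: [3.14, 0.001, 1.572]
contact_force: [-1.7, 0.2, 5.2]
grip_width: 32.7
```

```bash
python3 - <<'E'
from h import *
save("scene","s5.png",(230,170,350,290),5)
go((594,-132,150,0))
E
```

```text
t 2.38 pos [ 594.3 -132.6   30.7] rot [1.799e+02 4.000e-02 9.008e+01] w 32.5 F [-2.5  0.8  5.3]
(594, -132, 150, 0) -> [ 5.000e-01 -1.000e-01 -1.193e+02] spin 0.1
jaw 0.1
```

View pics/s5.png

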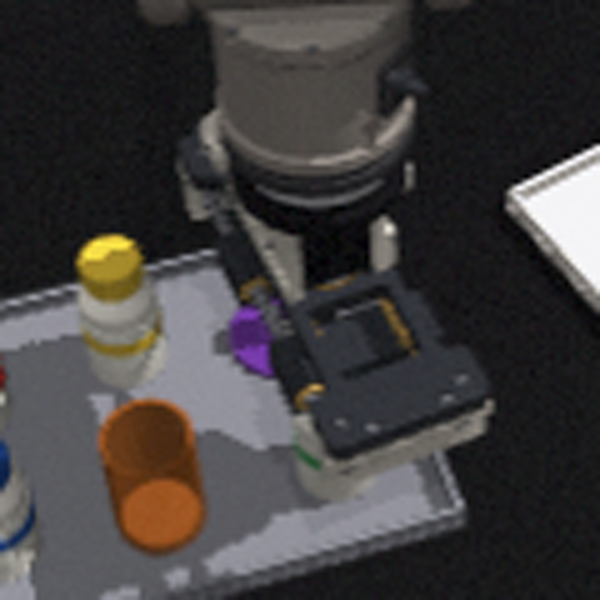

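```bash
python3 - <<'E'
from h import *
c=save("side","d5.png",(240,90,370,220),5)
c=save("wrist","w5.png")
for o in OB: print(o[0],o[1],find(c,*o))
go()
E
```

```text
green 82 {'n': 1763, 'mean': array([ 593.7, -127.6,   86.7]), 'circ': (593.6, -134.0, 16.5), 'pix': array([317.1, 265. ])}
yellow 82 None
red 82 None
blue 82 None
violet 36 {'n': 600, 'mean': array([ 504.9, -125.3,   41.3]), 'circ': (504.3, -125.9, 8.9), 'pix': array([179.4, 226. ])}
violet 3 {'n': 3289, 'mean': array([ 507.3, -122.7,    9.3]), 'circ': (503.5, -126.3, 29.1), 'pix': array([200.4, 206.1])}
amber 69 None
t 2.48 pos [ 594.3 -132.6   30.6] rot [1.799e+02 4.000e-02 9.008e+01] w 32.6 F [-2.2 -0.7  5.7]
jaw 0.1
```

View pics/d5.png

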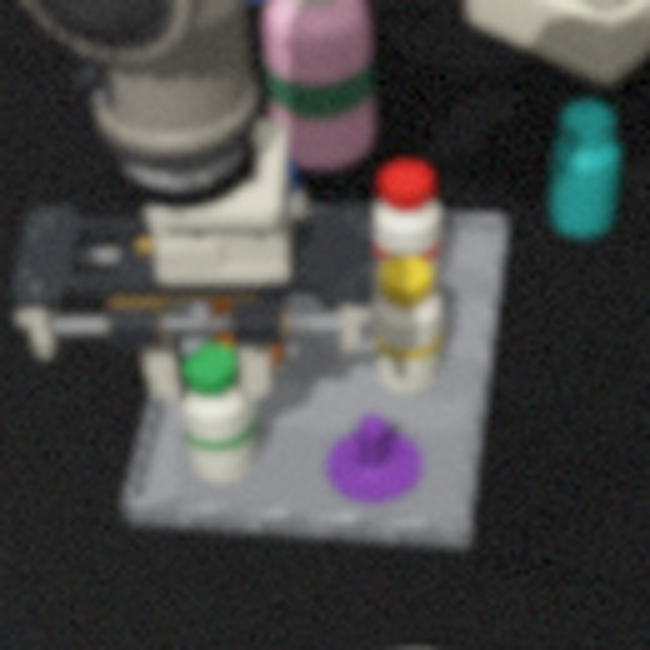

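View pics/w5.png

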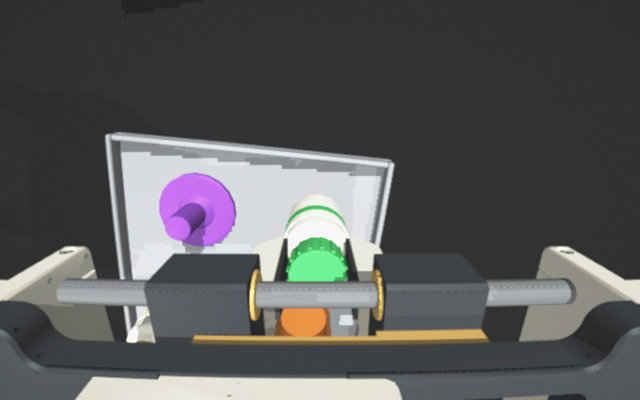

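```bash
python3 - <<'E'
from h import *
c=bot.capture("side")
for p in [(612,-132,31),(576,-132,31),(594,-132,31),(594,-132,87)]:
    u,v=proj(c,p); print(p,(u-240)*5,(v-90)*5)
print(bydepth(c,273,168),bydepth(c,291,168), bydepth(c,240+225/5,90+420/5))
w=bot.capture("wrist"); p=cloud(w)
for u,v in [(275,250),(360,250),(265,245),(370,245)]: print(u,v,p[v,u].round(1))
for q in [(612,-132,31),(576,-132,31),(594,-132,87)]: print(proj(w,q))
E
```

```text
(612, -132, 31) 188.27794771661814 427.6388097134235
(576, -132, 31) 249.59916276039394 427.1842397123933
(594, -132, 31) 218.92496037497637 427.4103688529299
(594, -132, 87) 209.86422418346422 359.31421096690514
[ 620.36124796 -123.01293974   71.78027676] [ 569.51025976 -125.44769449   68.7101307 ] [ 586.74174024 -112.47474489   57.82118907]
275 250 [ 572.3 -121.9   81.6]
360 250 [ 615.9 -122.6   80.1]
265 245 [ 566.1 -122.1   75.3]
370 245 [ 621.7 -121.8   76. ]
(np.float64(343.5632594449238), np.float64(229.58786539542606))
(np.float64(290.63161491743597), np.float64(229.59750210316065))
(np.float64(317.58543690226173), np.float64(273.0721334049024))
```

>>> carry_out:
  motion:
    - [0.9,0,0,0,0]
    - [0.9,0,0,0,0]
    - [0.9,0,0,-10,0]
    - [0.9,0,0,-20,0]
    - [0.9,0,0,-20,0]

```text
time: 3.2
tool_pos: [595.1, -132.8, 51.8]
tcp_rot: [3.138, 0.001, 1.572]
contact_force: [-0.0, 0.5, -1.2]
grip_width: 29.7
```

```bash
python3 - <<'E'
from h import *
c=save("side","d6.png",(240,90,370,220),5)
c=bot.capture("wrist")
print(find(c,"green",82,120,(595,-132)))
go()
E
```

```text
{'n': 2224, 'mean': array([ 593.4, -127.3,  103.2]), 'circ': (593.3, -133.5, 16.1), 'pix': array([315.9, 260.5])}
t 3.3 pos [ 594.3 -132.5   50.7] rot [1.7989e+02 4.0000e-02 9.0080e+01] w 29.5 F [-0.6  0.2 -1.3]
jaw 0.1
```

View pics/d6.png

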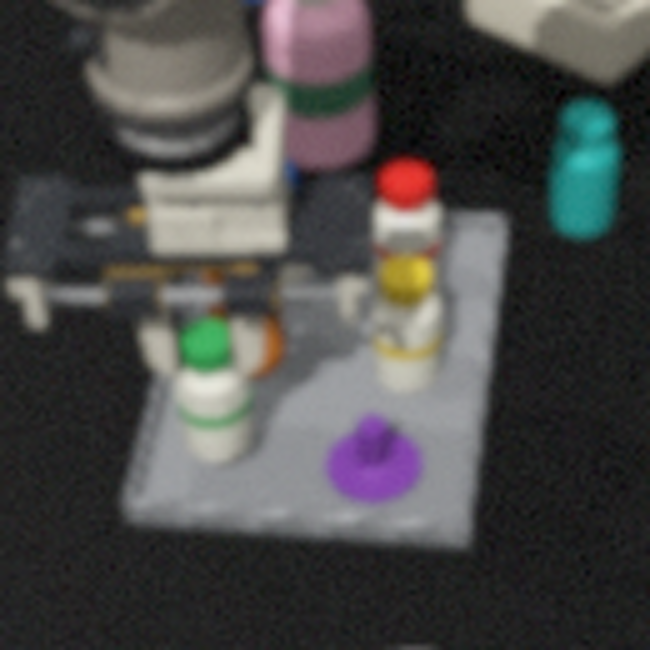

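```bash
python3 - <<'E'
from h import *
c=save("wrist","w7.png",(230,180,410,320),4)
p=cloud(c)
for v in (240,250,260,270):
    print(v,[(u,p[v,u,0].round(0),p[v,u,1].round(0),p[v,u,2].round(0)) for u in range(250,390,7)])
c=save("scene","s7.png",(270,200,340,280),8)
E
```

```text
240 [(250, np.float64(537.0), np.float64(-161.0), np.float64(4.0)), (257, np.float64(543.0), np.float64(-162.0), np.float64(4.0)), (264, np.float64(549.0), np.float64(-161.0), np.float64(5.0)), (271, np.float64(555.0), np.float64(-161.0), np.float64(5.0)), (278, np.float64(572.0), np.float64(-123.0), np.float64(88.0)), (285, np.float64(576.0), np.float64(-123.0), np.float64(88.0)), (292, np.float64(579.0), np.float64(-125.0), np.float64(82.0)), (299, np.float64(584.0), np.float64(-121.0), np.float64(91.0)), (306, np.float64(588.0), np.float64(-120.0), np.float64(93.0)), (313, np.float64(592.0), np.float64(-119.0), np.float64(96.0)), (320, np.float64(595.0), np.float64(-118.0), np.float64(99.0)), (327, np.float64(599.0), np.float64(-120.0), np.float64(93.0)), (334, np.float64(603.0), np.float64(-123.0), np.float64(87.0)), (341, np.float64(608.0), np.float64(-125.0), np.float64(82.0)), (348, np.float64(611.0), np.float64(-122.0), np.float64(88.0)), (355, np.float64(615.0), np.float64(-122.0), np.float64(89.0)), (362, np.float64(633.0), np.float64(-162.0), np.float64(3.0)), (369, np.flo
[... 3375 characters left out ...]
oat64(592.0), np.float64(-132.0), np.float64(104.0)), (320, np.float64(595.0), np.float64(-131.0), np.float64(105.0)), (327, np.float64(599.0), np.float64(-131.0), np.float64(105.0)), (334, np.float64(602.0), np.float64(-131.0), np.float64(105.0)), (341, np.float64(606.0), np.float64(-132.0), np.float64(105.0)), (348, np.float64(608.0), np.float64(-125.0), np.float64(115.0)), (355, np.float64(611.0), np.float64(-122.0), np.float64(121.0)), (362, np.float64(614.0), np.float64(-122.0), np.float64(121.0)), (369, np.float64(609.0), np.float64(-99.0), np.float64(160.0)), (376, np.float64(611.0), np.float64(-97.0), np.float64(163.0)), (383, np.float64(612.0), np.float64(-97.0), np.float64(164.0))]
```

View pics/w7.png

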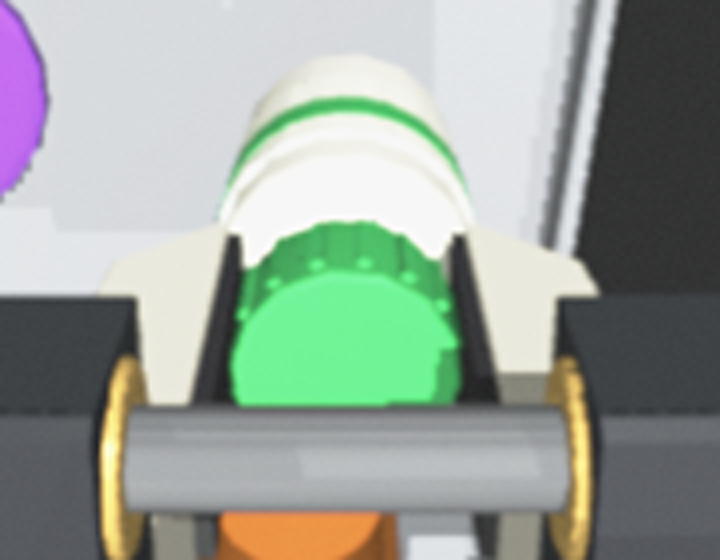

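View pics/s7.png

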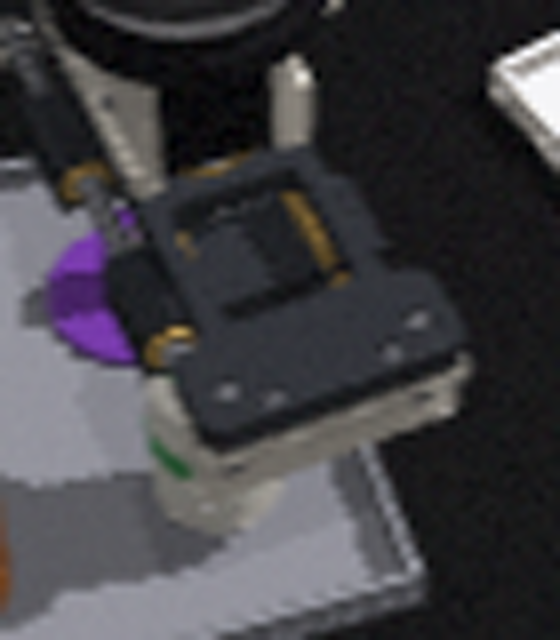

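```bash
python3 - <<'E'
from h import *
c=bot.capture("scene")
for z in (195,215,230,240): print(z,atz(c,320+135/5,150+157/5,z).round(0), atz(c,320+175/5,150+145/5,z).round(0))
print(proj(c,[571,0,195]),proj(c,[571,0,225]),proj(c,[571,0,235]))
s=bot.capture("side")
# side0 tips at approx (276,147),(323,163)?
for q in ([571,0,195],[479,0,195],[571,0,230],[479,0,230]): print(q,proj(s,q))
E
python3 -c "
import cv2;i=cv2.imread('pics/side0.png')[90:190,230:360];cv2.imwrite('pics/d0c.png',cv2.resize(i,None,fx=6,fy=6,interpolation=2))"
```

```text
195 [554.  17. 195.] [554.  38. 195.]
215 [571.   7. 215.] [571.  27. 215.]
230 [584.  -0. 230.] [584.  19. 230.]
240 [593.  -6. 240.] [593.  14. 240.]
(np.float64(343.70561593301585), np.float64(188.57613875831765)) (np.float64(344.38918625716593), np.float64(179.1841799934309)) (np.float64(344.6242778306177), np.float64(175.94937212398918))
[571, 0, 195] (np.float64(283.3606021071517), np.float64(168.68774422478918))
[479, 0, 195] (np.float64(321.3746636624031), np.float64(168.4010477725759))
[571, 0, 230] (np.float64(281.9916812893484), np.float64(158.29380324162486))
[479, 0, 230] (np.float64(321.05333666066537), np.float64(157.9760042237544))
```

View pics/d0c.png

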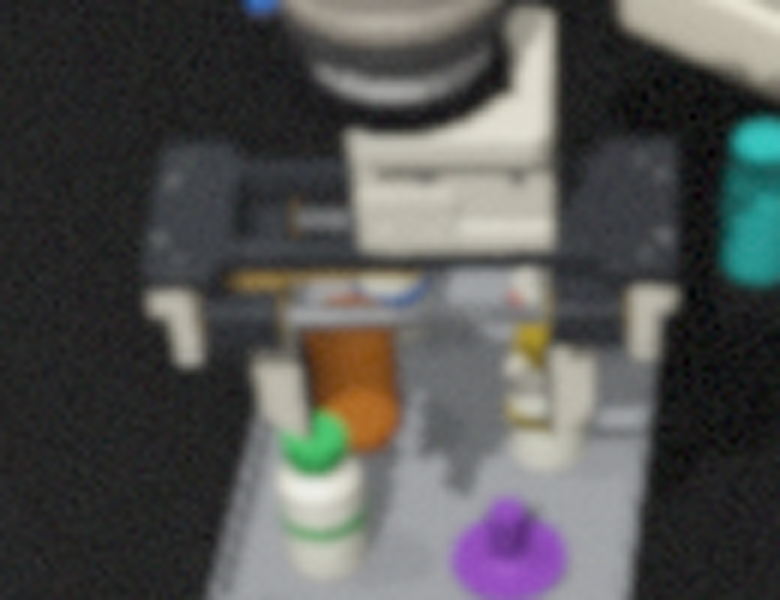

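The 29.5 mm opening and the depths show the pads are on the cap: the real finger ends sit about 29 mm above the reported TCP. The bottle hangs level with its base at about z 22, and a cap grip is usable, so I'll carry on with it.

```bash
sed -i 's/^TH=8.5/TH=8.4/' h.py; python3 - <<'E'
from h import *
t=tgt(); print({k:v.round(1) for k,v in t.items()})
go((*t["low"],130,8.4),(594,-132,130,0))
E
```

```text
{'low': array([493.4, 221.9]), 'mid': array([502.2, 162.6]), 'high': array([511. , 103.2]), 'beaker': array([551.6, 297.2])}
t 3.5 pos [ 594.  -132.5   50.3] rot [1.7994e+02 2.0000e-02 9.0080e+01] w 29.5 F [-0.8 -1.  -1.1]
(np.float64(493.4414798851192), np.float64(221.90802602444276), 130, 8.4) -> [ 354.5 -100.   -80. ] spin -8.3
(594, -132, 130, 0) -> [  0.4   0.1 -79.7] spin 0.1
jaw 0.1
```

>>> carry_out:
  motion:
    - [0.9,0,0,-40,0]
    - [0.9,10,-3,-80,0]
    - [0.9,60,-17,-80,-2]
    - [0.9,115,-32,-80,-4]
    - [0.9,170,-48,-80,-6]
    - [0.9,225,-64,-80,-8.3]
    - [0.9,280,-79,-80,-8.3]
    - [0.9,325,-92,-80,-8.3]
    - [0.9,354.5,-100,-80,-8.3]
    - [0.9,354.5,-100,-80,-8.3]

```text
time: 4.75
tool_pos: [492.6, 223.8, 129.8]
tcp_rot: [3.141, 0.0, 1.72]
contact_force: [-0.3, -0.3, -1.3]
grip_width: 29.2
```

```bash
python3 - <<'E'
from h import *
t=tgt()
go((*t["low"],36,8.4),(*t["low"],33,8.4))
c=save("scene","s8.png",(320,100,480,220),5)
save("wrist","w8.png")
E
```

```text
t 4.75 pos [492.6 223.8 129.8] rot [1.7996e+02 2.0000e-02 9.8570e+01] w 29.2 F [-0.3 -0.3 -1.3]
(np.float64(493.4414798851192), np.float64(221.90802602444276), 36, 8.4) -> [-1.9  0.5 93.9] spin 0.2
(np.float64(493.4414798851192), np.float64(221.90802602444276), 33, 8.4) -> [-1.9  0.5 96.9] spin 0.2
jaw 8.6
```

View pics/s8.png

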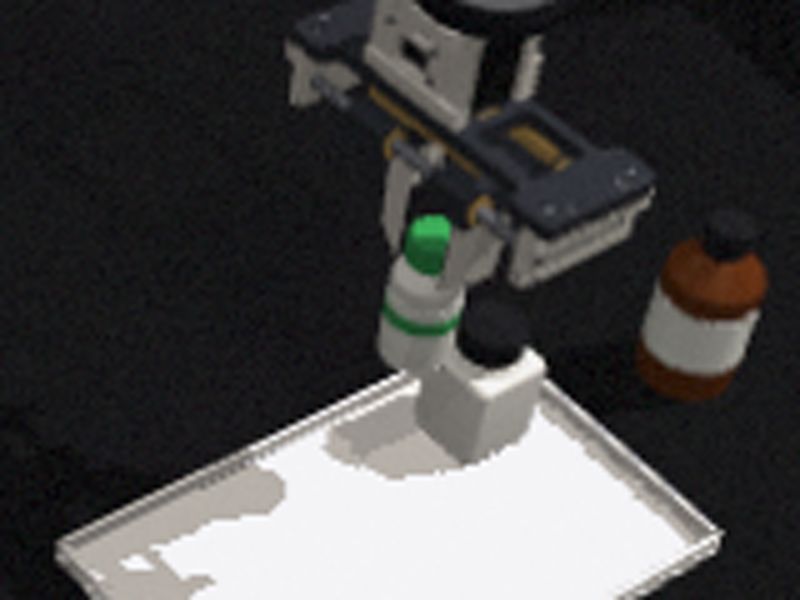

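View pics/w8.png

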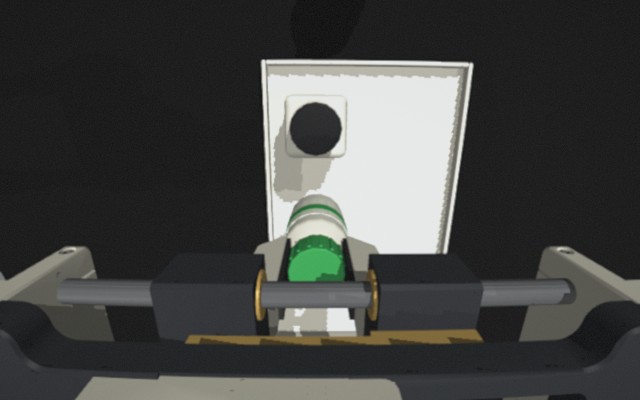

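```bash
cat >> h.py <<'E'
def black(c,near,zlo=84,zhi=94):
    p=cloud(c); m=(c["color"].max(2)<90)&(p[...,2]>zlo)&(p[...,2]<zhi)&(np.hypot(p[...,0]-near[0],p[...,1]-near[1])<35)
    q=p[m][:,:2].astype(np.float32); (a,r)=cv2.minEnclosingCircle(q); return len(q),q.mean(0),a,r
E
python3 - <<'E'
from h import *
c=bot.capture("wrist"); print(black(c,(484,287)))
p=cloud(c); m=(abs(p[...,2]-66)<3)&(np.hypot(p[...,0]-484,p[...,1]-287)<50); q=p[m][:,:2].astype(np.float32); print(cv2.minAreaRect(q))
m=(c["color"].min(2)>120)&(abs(p[...,2]-16)<4)&(np.hypot(p[...,0]-550,p[...,1]-193)<250); print(cv2.minAreaRect(p[m][:,:2].astype(np.float32)))
print(find(c,"green",160,200,(493,222))); print(p[270,317],p[262,310])
E
```

```text
(2062, array([481.76047, 286.19757], dtype=float32), (481.79266357421875, 285.6236572265625), 19.313735961914062)
((482.1136169433594, 286.46734619140625), (49.65476608276367, 49.50578308105469), 8.384533882141113)
((544.7216796875, 194.07492065429688), (200.47174072265625, 317.0908508300781), 8.329814910888672)
{'n': 2228, 'mean': array([491.4, 226.9, 181.9]), 'circ': (491.4, 221.8, 16.1), 'pix': array([315.9, 260.5])}
[492.6646918  222.66227994 183.84686905] [488.54050517 226.19668801 182.94071966]
```

```bash
sed -i 's/^TH=8.4/TH=8.35/; s/483.8,287.2/483.2,286.7/' h.py; python3 - <<'E'
from h import *
t=tgt(); print({k:v.round(1) for k,v in t.items()})
go((*t["low"],36,8.4),(*t["low"],33,8.4))
E
```

```text
{'low': array([492.8, 221.4]), 'mid': array([501.5, 162. ]), 'high': array([510.2, 102.7]), 'beaker': array([551. , 296.6])}
t 4.9 pos [493.7 221.2 129.9] rot [1.7995e+02 6.0000e-02 9.8360e+01] w 29.4 F [ 1.2 -0.4 -0.9]
(np.float64(492.7844982250979), np.float64(221.3996371084119), 36, 8.4) -> [ 0.4 -0.9 93.9] spin -0.0
(np.float64(492.7844982250979), np.float64(221.3996371084119), 33, 8.4) -> [ 0.4 -0.9 96.9] spin -0.0
jaw 8.4
```

>>> carry_out:
  motion:
    - [0.9,0.4,-0.9,45,0]
    - [0.9,0.4,-0.9,80,0]
    - [0.9,0.4,-0.9,91,0]
    - [0.9,0.4,-0.9,94,0]
    - [0.9,0.4,-0.9,95,0]
    - [0.9,0.4,-0.9,95.5,0]
    - [0.9,0.4,-0.9,95.5,0]

```text
time: 5.78
tool_pos: [493.2, 221.6, 35.1]
tcp_rot: [3.139, 0.001, 1.717]
contact_force: [0.1, -0.5, -0.8]
grip_width: 29.3
```

```bash
python3 - <<'E'
from h import *
go()
c=save("scene","s9.png",(320,130,480,250),5)
w=bot.capture("wrist"); print(find(w,"green",84,96,(493,222)))
E
```

```text
t 5.78 pos [493.2 221.6  35.1] rot [1.7987e+02 4.0000e-02 9.8360e+01] w 29.3 F [ 0.1 -0.5 -0.8]
jaw 8.4
{'n': 1843, 'mean': array([491.3, 225.6,  88.5]), 'circ': (491.4, 221.3, 15.9), 'pix': array([316.1, 263.8])}
```

View pics/s9.png

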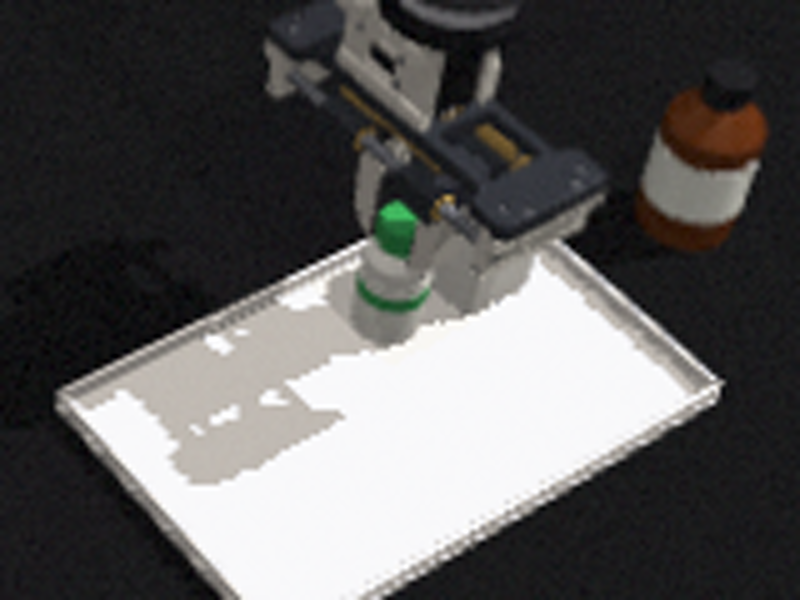

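>>> carry_out:
  motion:
    - [0.9,0,0,1,0]
    - [0.9,0,0,1.8,0]
    - [0.9,0,0,2,0]
    - [0.9,0,0,2,0]

```text
time: 6.38
tool_pos: [493.1, 221.5, 33.1]
tcp_rot: [3.14, 0.001, 1.717]
contact_force: [-0.8, -0.9, 3.1]
grip_width: 29.3
```

```bash
python3 - <<'E'
from h import *
go()
E
```

```text
t 6.38 pos [493.1 221.5  33.1] rot [1.7989e+02 5.0000e-02 9.8370e+01] w 29.3 F [-0.8 -0.9  3.1]
jaw 8.4
```

Contact at 33.1 (force rose by about 4 N), so I'll release and retreat.

>>> carry_out:
  motion:
    - [0.5,0,0,0,0]
    - [0.4,0,0,0,0]
    - [0.4,0,0,0,0]
    - [0.4,0,0,-15,0]
    - [0.4,0,0,-60,0]
    - [0.4,0,0,-100,0]
    - [0.4,0,0,-100,0]

```text
time: 7.25
tool_pos: [495.2, 222.3, 137.3]
tcp_rot: [3.132, -0.0, 1.717]
contact_force: [0.9, 0.0, -0.2]
grip_width: 55.3
```

```bash
python3 - <<'E'
from h import *
c=save("scene","s10.png",(320,100,480,220),5); print(find(c,"green",82,92,(493,222)),black(c,(484,287)))
w=bot.capture("wrist"); print(find(w,"green",82,92,(493,222)),black(w,(484,287)))
go((488.5,-205,130,0),(488.5,-205,35,0))
E
```

```text
{'n': 75, 'mean': array([495.4, 220. ,  86.4]), 'circ': (494.0, 220.9, 16.2), 'pix': array([400.5, 174.3])} (120, array([485.01828, 286.38568], dtype=float32), (484.5895080566406, 288.2073669433594), 21.351573944091797)
{'n': 935, 'mean': array([492. , 221.7,  86.8]), 'circ': (492.2, 221.1, 15.2), 'pix': array([314.8, 207.3])} (1969, array([481.75397, 286.2271 ], dtype=float32), (482.08587646484375, 285.6383056640625), 19.349245071411133)
t 7.35 pos [492.9 221.6 133.6] rot [1.7984e+02 4.0000e-02 9.8370e+01] w 55.1 F [-0.4  0.1 -0.9]
(488.5, -205, 130, 0) -> [-421.4  -66.4    3.8] spin 8.4
(488.5, -205, 35, 0) -> [-421.3  -66.7   98.8] spin 8.4
jaw 8.4
```

View pics/s10.png

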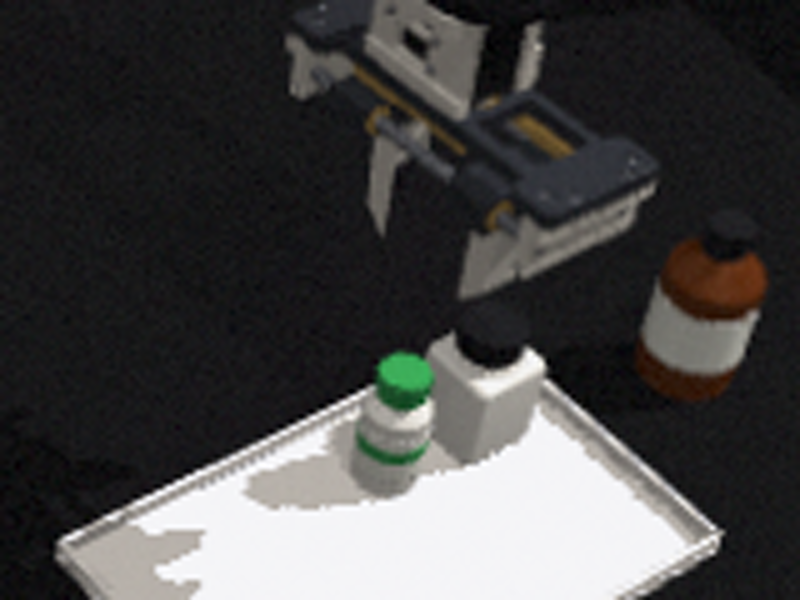

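>>> carry_out:
  motion:
    - [0.4,-55,-9,4,1]
    - [0.4,-110,-17,4,3]
    - [0.4,-165,-26,4,5]
    - [0.4,-220,-35,4,8.4]
    - [0.4,-275,-43,4,8.4]
    - [0.4,-330,-52,4,8.4]
    - [0.4,-385,-61,4,8.4]
    - [0.4,-421,-67,4,8.4]
    - [0.4,-421,-67,4,8.4]
    - [0.4,-421,-67,4,8.4]

```text
time: 8.6
tool_pos: [487.1, -203.8, 128.7]
tcp_rot: [3.141, -0.001, 1.57]
contact_force: [0.5, -0.9, 0.4]
grip_width: 55.0
```

```bash
python3 - <<'E'
from h import *
w=save("wrist","w11.png"); print(find(w,"yellow",82,92,(488,-205)))
c=bot.capture("scene"); print(find(c,"yellow",82,92,(488,-205)))
go((488,-205,35,0))
E
```

```text
{'n': 1015, 'mean': array([ 483.5, -205.3,   86.8]), 'circ': (483.8, -206.4, 16.0), 'pix': array([312.8, 211.7])}
{'n': 102, 'mean': array([ 487.7, -204.5,   85.9]), 'circ': (486.1, -204.1, 16.1), 'pix': array([251.9, 221.9])}
t 8.7 pos [ 487.6 -203.4  129.3] rot [ 1.7989e+02 -3.0000e-02  9.0040e+01] w 55.4 F [ 0.2 -0.6 -1.1]
(488, -205, 35, 0) -> [-1.7  0.2 94.3] spin 0.0
jaw 0.0
```

View pics/w11.png

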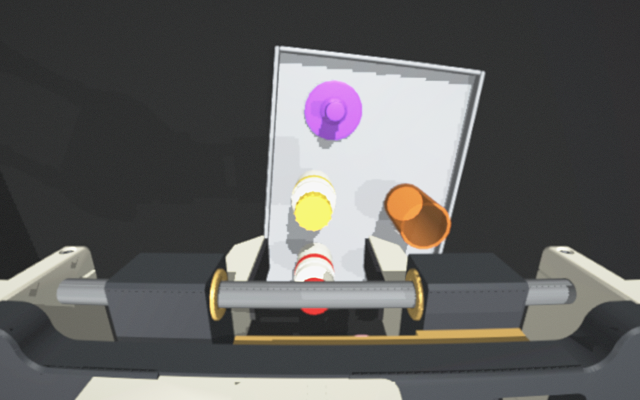

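>>> carry_out:
  motion:
    - [0.4,-1.7,-1.5,45,0]
    - [0.4,-1.7,-1.5,80,0]
    - [0.4,-1.7,-1.5,95,0]
    - [0.4,-1.7,-1.5,95.5,0]
    - [0.4,-1.7,-1.5,95.5,0]
    - [0.7,-1.7,-1.5,95.5,0]
    - [0.9,-1.7,-1.5,95.5,0]
    - [0.9,-1.7,-1.5,95.5,0]
    - [0.9,-1.7,-1.5,95.5,0]

```text
time: 9.82
tool_pos: [486.3, -205.1, 34.2]
tcp_rot: [3.139, -0.0, 1.572]
contact_force: [-1.1, 0.1, 4.7]
grip_width: 29.2
```

>>> carry_out:
  motion:
    - [0.9,0,0,0,0]
    - [0.9,0,0,-10,0]
    - [0.9,0,0,-20,0]
    - [0.9,0,0,-60,0]
    - [0.9,0,0,-96,0]
    - [0.9,0,0,-96,0]

```text
time: 10.58
tool_pos: [487.9, -206.2, 133.6]
tcp_rot: [3.133, 0.003, 1.572]
contact_force: [-0.9, 0.3, -1.1]
grip_width: 29.4
```

```bash
python3 - <<'E'
from h import *
w=save("wrist","w12.png"); print(find(w,"yellow",160,200,(488,-205)))
p=cloud(w); print(p[270,317],p[265,310])
t=tgt(); go((*t["mid"],130,8.35))
E
```

```text
{'n': 2288, 'mean': array([ 486.6, -201.1,  184.6]), 'circ': (486.8, -206.3, 16.7), 'pix': array([316.1, 260.2])}
[ 487.04695711 -206.18834136  185.78642161] [ 483.46481261 -202.41108432  187.24799401]
t 10.62 pos [ 486.8 -205.5  131.7] rot [1.7972e+02 8.0000e-02 9.0040e+01] w 29.6 F [-0.4  0.  -1.9]
(np.float64(501.4976784297323), np.float64(162.03567084333181), 130, 8.35) -> [367.6  14.9   1.3] spin -8.3
jaw 0.0
```

View pics/w12.png

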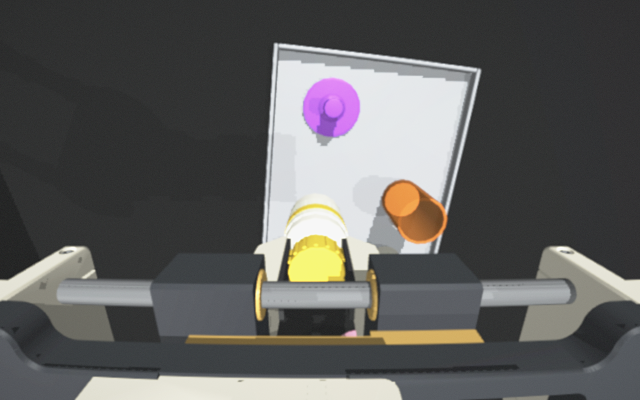

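>>> carry_out:
  motion:
    - [0.9,40,2,1,-1]
    - [0.9,90,4,1,-3]
    - [0.9,145,6,1,-5]
    - [0.9,200,8,1,-8.3]
    - [0.9,255,10,1,-8.3]
    - [0.9,310,13,1,-8.3]
    - [0.9,350,14.5,1,-8.3]
    - [0.9,367.5,15,1,-8.3]
    - [0.9,367.5,15,1,-8.3]
    - [0.9,367.5,15,1,-8.3]

```text
time: 11.88
tool_pos: [501.4, 160.7, 129.8]
tcp_rot: [3.138, 0.003, 1.715]
contact_force: [0.4, 0.2, -0.8]
grip_width: 29.4
```

```bash
python3 - <<'E'
from h import *
w=save("wrist","w13.png"); print(find(w,"yellow",160,200,(501,162)),find(w,"green",82,92,(493,222)))
t=tgt(); go((*t["mid"],36.3,8.35))
E
```

```text
{'n': 2297, 'mean': array([499.4, 165.7, 180.7]), 'circ': (500.0, 160.9, 16.4), 'pix': array([316.1, 260.1])} {'n': 1141, 'mean': array([492.2, 220.4,  87. ]), 'circ': (492.1, 220.2, 14.9), 'pix': array([316.6, 134.2])}
t 11.93 pos [501.5 160.6 130. ] rot [1.7977e+02 1.4000e-01 9.8260e+01] w 29.5 F [ 0.8 -0.2 -1.2]
(np.float64(501.4976784297323), np.float64(162.03567084333181), 36.3, 8.35) -> [ 1.7 -0.2 93.7] spin -0.1
jaw 8.3
```

>>> carry_out:
  motion:
    - [0.9,0.8,0,45,0]
    - [0.9,0.8,0,80,0]
    - [0.9,0.8,0,92,0]
    - [0.9,0.8,0,93.5,0]
    - [0.9,0.8,0,94.5,0]
    - [0.9,0.8,0,95.5,0]
    - [0.9,0.8,0,96,0]
    - [0.9,0.8,0,96,0]

```text
time: 12.92
tool_pos: [501.9, 161.3, 34.3]
tcp_rot: [3.137, 0.002, 1.715]
contact_force: [0.4, 0.1, -1.2]
grip_width: 29.6
```

```bash
python3 - <<'E'
from h import *
go()
w=bot.capture("wrist"); p=cloud(w); print(find(w,"yellow",82,98,(501,162)),p[270,317],p[265,310])
E
```

```text
t 12.93 pos [501.9 161.3  34.3] rot [1.7974e+02 1.4000e-01 9.8270e+01] w 29.6 F [ 0.4  0.1 -1.2]
jaw 8.3
{'n': 1905, 'mean': array([500.1, 165. ,  86.8]), 'circ': (500.3, 161.6, 16.6), 'pix': array([316.2, 263.6])} [501.05615455 161.69633633  87.23462126] [497.14036583 163.63198692  86.45616771]
```

>>> carry_out:
  motion:
    - [0.9,0,0,0.7,0]
    - [0.9,0,0,1.2,0]
    - [0.9,0,0,1.2,0]
    - [0.9,0,0,1.2,0]

```text
time: 13.48
tool_pos: [502.1, 161.3, 34.2]
tcp_rot: [3.136, 0.003, 1.715]
contact_force: [-3.5, -1.1, 9.2]
grip_width: 29.3
```

>>> carry_out:
  motion:
    - [0.9,0,0,0,0]
    - [0.5,0,0,0,0]
    - [0.4,0,0,0,0]
    - [0.4,0,0,0,0]
    - [0.4,0,0,-15,0]
    - [0.4,0,0,-60,0]
    - [0.4,0,0,-96,0]
    - [0.4,0,0,-96,0]

```text
time: 14.48
tool_pos: [503.7, 161.9, 134.1]
tcp_rot: [3.129, 0.002, 1.715]
contact_force: [-0.3, 0.1, -1.1]
grip_width: 55.2
```

```bash
python3 - <<'E'
from h import *
c=bot.capture("scene"); print(find(c,"green",82,92,(493,222)),find(c,"yellow",82,92,(501,162)))
w=bot.capture("wrist"); print(find(w,"green",82,92,(493,222)),find(w,"yellow",82,92,(501,162)))
go((487,-289,130,0))
E
```

```text
{'n': 76, 'mean': array([495.6, 219.5,  86.5]), 'circ': (494.0, 221.3, 17.4), 'pix': array([400.4, 174.4])} {'n': 83, 'mean': array([504.3, 159.3,  86.1]), 'circ': (503.5, 160.2, 16.6), 'pix': array([383.2, 182.9])}
{'n': 1115, 'mean': array([492.2, 220.4,  87. ]), 'circ': (492.0, 220.3, 14.9), 'pix': array([314.7, 135. ])} {'n': 985, 'mean': array([501. , 161.1,  86.8]), 'circ': (501.2, 160.0, 15.7), 'pix': array([315.1, 208.9])}
t 14.57 pos [501.5 161.5 130.8] rot [1.7965e+02 1.5000e-01 9.8280e+01] w 55.6 F [-0.4  0.3 -0.3]
(487, -289, 130, 0) -> [-443.7  -79.2    1.4] spin 8.3
jaw 8.3
```

>>> carry_out:
  motion:
    - [0.4,-55,-10,0,1]
    - [0.4,-110,-20,0,3]
    - [0.4,-165,-30,0,5]
    - [0.4,-220,-39,0,8.3]
    - [0.4,-275,-49,0,8.3]
    - [0.4,-330,-59,0,8.3]
    - [0.4,-385,-69,0,8.3]
    - [0.4,-425,-76,0,8.3]
    - [0.4,-444,-80,0,8.3]
    - [0.4,-444,-80,0,8.3]

```text
time: 15.82
tool_pos: [485.7, -289.5, 130.5]
tcp_rot: [3.137, 0.0, 1.569]
contact_force: [-0.6, 1.0, -0.2]
grip_width: 54.8
```

```bash
python3 - <<'E'
from h import *
w=save("wrist","w15.png"); print(find(w,"red",82,92,(488,-289)))
c=bot.capture("scene"); print(find(c,"red",82,92,(488,-289)))
go((486,-289,34.3,0))
E
```

```text
{'n': 1011, 'mean': array([ 483.9, -289.2,   86.8]), 'circ': (484.2, -290.5, 16.0), 'pix': array([314.9, 208.8])}
{'n': 108, 'mean': array([ 487.8, -288.8,   85.8]), 'circ': (487.1, -288.8, 16.4), 'pix': array([218.5, 233.1])}
t 15.93 pos [ 486.1 -287.9  130.9] rot [1.7969e+02 1.0000e-02 9.0010e+01] w 55.5 F [-0.3 -0.  -0.9]
(486, -289, 34.3, 0) -> [-1.1 -0.6 96.6] spin 0.0
jaw 0.0
```

View pics/w15.png

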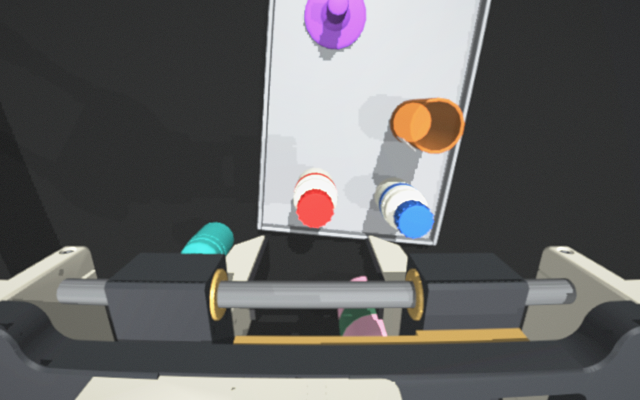

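>>> carry_out:
  motion:
    - [0.4,-1.1,-0.6,45,0]
    - [0.4,-1.1,-0.6,80,0]
    - [0.4,-1.1,-0.6,96,0]
    - [0.4,-1.1,-0.6,96.8,0]
    - [0.4,-1.1,-0.6,96.8,0]
    - [0.7,-1.1,-0.6,96.8,0]
    - [0.9,-1.1,-0.6,96.8,0]
    - [0.9,-1.1,-0.6,96.8,0]
    - [0.9,-1.1,-0.6,96.8,0]
    - [0.9,-1.1,-0.6,96.8,0]

```text
time: 17.18
tool_pos: [486.2, -289.2, 34.5]
tcp_rot: [3.136, 0.001, 1.571]
contact_force: [-1.5, -0.7, 3.4]
grip_width: 29.3
```

>>> carry_out:
  motion:
    - [0.9,0,0,-10,0]
    - [0.9,0,0,-20,0]
    - [0.9,0,0,-60,0]
    - [0.9,0,0,-96,0]
    - [0.9,0,0,-96,0]

```text
time: 17.8
tool_pos: [487.2, -290.4, 134.1]
tcp_rot: [3.13, 0.005, 1.571]
contact_force: [0.1, -0.6, -1.1]
grip_width: 28.9
```

```bash
python3 - <<'E'
from h import *
w=save("wrist","w16.png"); print(find(w,"red",160,200,(488,-289)))
p=cloud(w); print(p[270,317],p[265,310])
t=tgt(); go((*t["high"],130,8.35))
E
```

```text
{'n': 2313, 'mean': array([ 485.7, -285.2,  184.7]), 'circ': (485.9, -290.7, 16.3), 'pix': array([316.2, 259.9])}
[ 486.13995205 -290.00361657  186.70121416] [ 482.56273572 -286.46762342  187.73427862]
t 17.85 pos [ 486.2 -289.6  132. ] rot [1.7952e+02 1.5000e-01 9.0020e+01] w 29.2 F [ 1.6 -0.4 -1.6]
(np.float64(510.2108586343667), np.float64(102.67170457825173), 130, 8.35) -> [392.2  24.1   1.2] spin -8.3
jaw 0.0
```

View pics/w16.png

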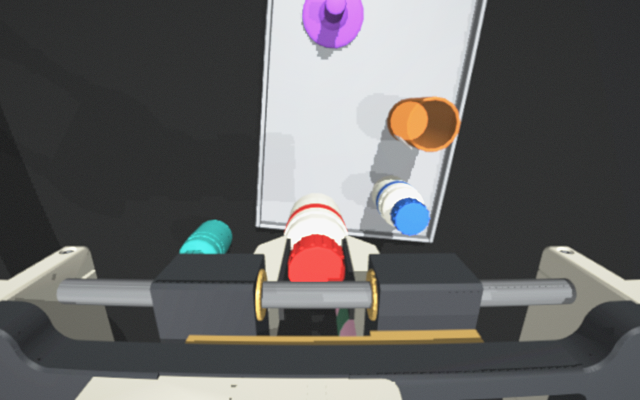

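>>> carry_out:
  motion:
    - [0.9,40,2,1,-1]
    - [0.9,90,5,1,-3]
    - [0.9,145,9,1,-5]
    - [0.9,200,12,1,-8.3]
    - [0.9,255,16,1,-8.3]
    - [0.9,310,19,1,-8.3]
    - [0.9,360,22,1,-8.3]
    - [0.9,391,24,1,-8.3]
    - [0.9,391,24,1,-8.3]
    - [0.9,391,24,1,-8.3]

```text
time: 19.1
tool_pos: [509.5, 100.9, 129.3]
tcp_rot: [3.136, 0.004, 1.716]
contact_force: [0.2, -0.7, -0.1]
grip_width: 29.7
```

```bash
python3 - <<'E'
from h import *
w=save("wrist","w17.png"); print(find(w,"red",160,200,(510,103)),find(w,"yellow",82,92,(501,162)),find(w,"green",82,92,(493,222)))
t=tgt(); go((*t["high"],36.3,8.35))
E
```

```text
{'n': 2295, 'mean': array([507.4, 106. , 180. ]), 'circ': (507.7, 101.8, 15.7), 'pix': array([316.1, 259.7])} {'n': 1202, 'mean': array([501.2, 160. ,  86.9]), 'circ': (501.3, 159.8, 15.4), 'pix': array([317.7, 135.2])} {'n': 1453, 'mean': array([492.3, 219.6,  87. ]), 'circ': (492.3, 219.7, 15.2), 'pix': array([317.4,  48.6])}
t 19.15 pos [509.7 100.5 129.6] rot [179.63   0.23  98.27] w 29.3 F [-0.5  0.3 -0.2]
(np.float64(510.2108586343667), np.float64(102.67170457825173), 36.3, 8.35) -> [ 2.4  0.3 93.2] spin -0.1
jaw 8.3
```

>>> carry_out:
  motion:
    - [0.9,1.2,0.8,45,0]
    - [0.9,1.2,0.8,80,0]
    - [0.9,1.2,0.8,92,0]
    - [0.9,1.2,0.8,93.5,0]
    - [0.9,1.2,0.8,94.5,0]
    - [0.9,1.2,0.8,95,0]
    - [0.9,1.2,0.8,95.5,0]
    - [0.9,1.2,0.8,95.5,0]

```text
time: 20.15
tool_pos: [511.3, 101.6, 34.5]
tcp_rot: [3.134, 0.004, 1.715]
contact_force: [0.6, 0.2, 1.2]
grip_width: 29.2
```

>>> carry_out:
  motion:
    - [0.9,0,0,0.5,0]
    - [0.9,0,0,0.8,0]
    - [0.9,0,0,0.8,0]

```text
time: 20.52
tool_pos: [511.4, 101.5, 34.4]
tcp_rot: [3.134, 0.004, 1.715]
contact_force: [-2.0, -1.3, 8.3]
grip_width: 29.2
```

>>> carry_out:
  motion:
    - [0.5,0,0,0,0]
    - [0.4,0,0,0,0]
    - [0.4,0,0,0,0]
    - [0.4,0,0,-15,0]
    - [0.4,0,0,-60,0]
    - [0.4,0,0,-96,0]
    - [0.4,0,0,-96,0]

```text
time: 21.4
tool_pos: [512.7, 102.0, 134.3]
tcp_rot: [3.126, 0.005, 1.715]
contact_force: [-0.6, -0.2, -0.9]
grip_width: 54.9
```

```bash
python3 - <<'E'
from h import *
c=save("scene","s18.png",(320,130,480,250),5)
for o in (("green",82,92,(493,222)),("yellow",82,92,(501,162)),("red",82,92,(510,102)),("amber",69,80,(583,-221))): print(find(c,*o))
go((583,-222,130,0))
w=bot.capture("wrist"); p=cloud(w); print([(v,p[v,260].round(0).tolist()) for v in range(225,270,4)])
save("wrist","w18.png")
E
```

```text
{'n': 79, 'mean': array([495.7, 219.8,  86.2]), 'circ': (493.4, 221.9, 17.5), 'pix': array([400.4, 174.5])}
{'n': 81, 'mean': array([504.1, 159.3,  86.4]), 'circ': (502.7, 160.2, 16.3), 'pix': array([383.1, 182.8])}
{'n': 81, 'mean': array([512.7,  99.9,  86.2]), 'circ': (510.8, 101.1, 16.3), 'pix': array([365.4, 191.5])}
{'n': 81, 'mean': array([ 585.7, -222.6,   72.1]), 'circ': (585.2, -222.3, 23.2), 'pix': array([258.6, 257.9])}
t 21.45 pos [511.4 101.9 132.3] rot [179.34   0.26  98.29] w 55.4 F [-0.1 -0.  -1.2]
(583, -222, 130, 0) -> [-330.9   24.     4.1] spin 8.3
jaw 8.3
[(225, [455.0, 43.0, 1.0]), (229, [456.0, 38.0, -0.0]), (233, [456.0, 33.0, -0.0]), (237, [477.0, 108.0, 166.0]), (241, [478.0, 108.0, 171.0]), (245, [479.0, 108.0, 177.0]), (249, [479.0, 107.0, 178.0]), (253, [480.0, 107.0, 184.0]), (257, [481.0, 106.0, 186.0]), (261, [481.0, 107.0, 191.0]), (265, [481.0, 104.0, 190.0]), (269, [482.0, 103.0, 192.0])]
```

View pics/s18.png

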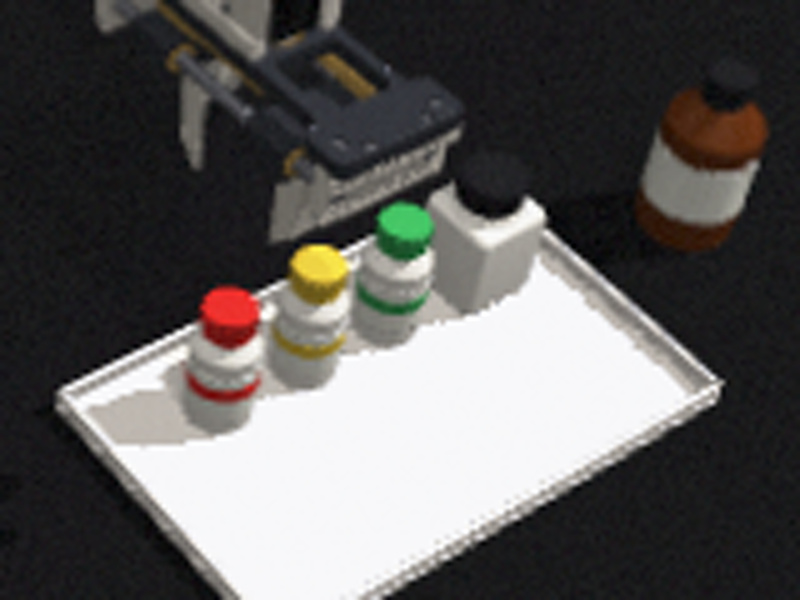

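View pics/w18.png

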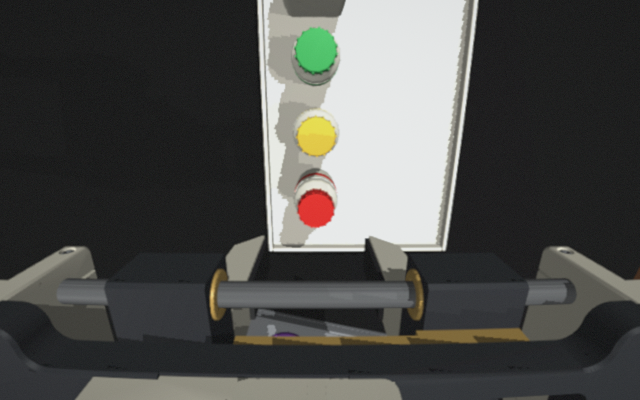

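>>> carry_out:
  motion:
    - [0.3,-45,3,2,1]
    - [0.22,-95,7,3,3]
    - [0.22,-150,11,4,5]
    - [0.22,-205,15,4,8.3]
    - [0.22,-260,19,4,8.3]
    - [0.22,-310,23,4,8.3]
    - [0.22,-331,25,4,8.3]
    - [0.22,-331,25,4,8.3]
    - [0.22,-331,25,4,8.3]

```text
time: 22.68
tool_pos: [581.9, -220.8, 126.8]
tcp_rot: [3.136, 0.002, 1.571]
contact_force: [0.9, -0.3, -0.2]
grip_width: 72.0
```

```bash
python3 - <<'E'
from h import *
w=save("wrist","w19.png"); print(find(w,"amber",69,80,(583,-222)))
go((584,-222.3,16,0))
E
```

```text
{'n': 328, 'mean': array([ 581.2, -227.4,   72.8]), 'circ': (582.6, -223.5, 22.5), 'pix': array([316.2, 212.2])}
t 22.73 pos [ 582.1 -220.6  127.2] rot [1.7964e+02 1.2000e-01 9.0050e+01] w 71.7 F [ 0.7 -0.3 -0.3]
(584, -222.3, 16, 0) -> [ -1.4   1.2 111.2] spin 0.1
jaw 0.1
```

View pics/w19.png

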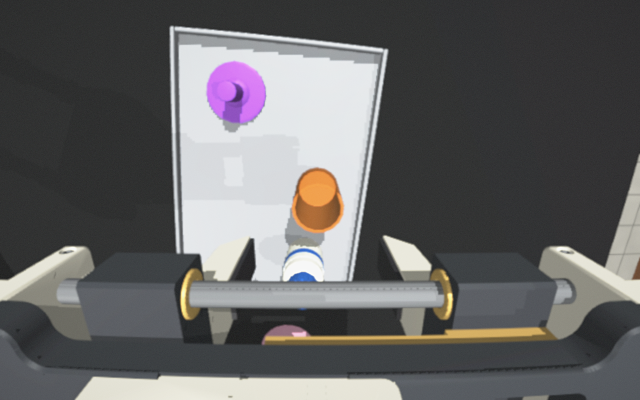

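>>> carry_out:
  motion:
    - [0.22,-1.6,1.4,45,0]
    - [0.22,-1.6,1.4,85,0]
    - [0.22,-1.6,1.4,108,0]
    - [0.22,-1.6,1.4,111,0]
    - [0.22,-1.6,1.4,111,0]
    - [0.4,-1.6,1.4,111,0]
    - [0.6,-1.6,1.4,111,0]
    - [0.6,-1.6,1.4,111,0]
    - [0.6,-1.6,1.4,111,0]
    - [0.6,-1.6,1.4,111,0]

```text
time: 23.98
tool_pos: [584.4, -222.6, 16.7]
tcp_rot: [3.135, 0.003, 1.572]
contact_force: [-1.4, -0.1, 3.9]
grip_width: 44.9
```

>>> carry_out:
  motion:
    - [0.6,0,0,-10,0]
    - [0.6,0,0,-20,0]
    - [0.6,0,0,-60,0]
    - [0.6,0,0,-100,0]
    - [0.6,0,0,-100,0]
    - [0.6,0,0,-100,0]

```text
time: 24.72
tool_pos: [583.3, -222.2, 116.4]
tcp_rot: [3.135, 0.002, 1.572]
contact_force: [-0.5, 0.1, -1.2]
grip_width: 44.2
```

```bash
python3 - <<'E'
from h import *
w=save("wrist","w20.png"); save("side","d20.png",(240,60,370,190),5)
print(find(w,"amber",165,178,(583,-222)))
t=tgt(); go((*t["beaker"],116,98.35))
E
```

```text
{'n': 1088, 'mean': array([ 582.4, -213.5,  171.4]), 'circ': (582.0, -222.9, 22.8), 'pix': array([316.9, 257.1])}
t 24.82 pos [ 582.9 -222.   115.4] rot [1.7974e+02 7.0000e-02 9.0050e+01] w 44.6 F [-0.2  0.3 -0.9]
(np.float64(550.9738614859664), np.float64(296.64754740029093), 116, 98.35) -> [518.7 -31.4  -1.4] spin 81.7
jaw 0.0
```

View pics/w20.png

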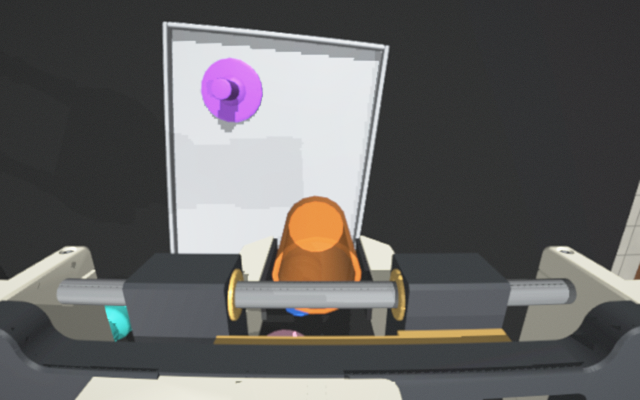

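View pics/d20.png

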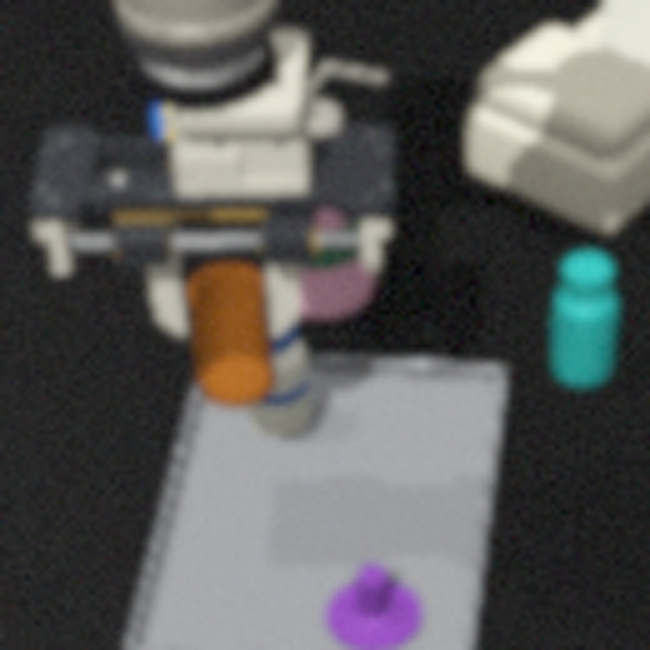

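>>> carry_out:
  motion:
    - [0.6,30,-2,-12,6]
    - [0.6,80,-5,-15,15]
    - [0.6,135,-8,-15,24]
    - [0.6,190,-11,-15,33]
    - [0.6,245,-15,-15,42]
    - [0.6,300,-18,-15,51]
    - [0.6,355,-21,-15,60]
    - [0.6,410,-25,-15,69]
    - [0.6,465,-28,-15,78]
    - [0.6,500,-30,-15,81.7]

```text
time: 26.08
tool_pos: [551.1, 280.4, 128.1]
tcp_rot: [3.139, -0.002, 0.144]
contact_force: [0.1, -0.3, -1.2]
grip_width: 44.7
```

```bash
python3 - <<'E'
from h import *
t=tgt(); go((*t["beaker"],130,98.35))
print(bot.get_obs()["joint_positions"].round(2))
E
```

```text
t 26.07 pos [551.1 280.4 128.1] rot [ 1.7988e+02 -1.0000e-01  8.2700e+00] w 44.7 F [ 0.1 -0.3 -1.2]
(np.float64(550.9738614859664), np.float64(296.64754740029093), 130, 98.35) -> [  2.2 -16.1  -1.9] spin -0.1
jaw -81.7
[ 0.35  0.57  1.35 -0.    1.22  1.78]
```

>>> carry_out:
  motion:
    - [0.6,2.2,-16,-2,0]
    - [0.6,2.2,-16,-2,0]
    - [0.6,2.2,-16,-2,0]

```text
time: 26.45
tool_pos: [551.1, 295.1, 129.7]
tcp_rot: [3.139, -0.001, 0.144]
contact_force: [-0.0, -1.3, -0.5]
grip_width: 44.5
```

```bash
python3 - <<'E'
from h import *
t=tgt(); go((*t["beaker"],20,98.35))
w=save("wrist","w21.png"); save("scene","s21.png",(320,80,480,200),5); save("side","d21.png",(240,190,370,320),5)
print(black(w,(484,287)),find(w,"amber",175,195,(551,296)))
print(black(bot.capture("scene"),(484,287)),black(bot.capture("side"),(484,287)))
E
```

```text
t 26.45 pos [551.1 295.1 129.7] rot [ 1.7984e+02 -5.0000e-02  8.2500e+00] w 44.5 F [-0.  -1.3 -0.5]
(np.float64(550.9738614859664), np.float64(296.64754740029093), 20, 98.35) -> [ -0.   -1.9 109.7] spin -0.1
jaw -81.7
(0, array([nan, nan], dtype=float32), (0.0, 0.0), 0.0) {'n': 1676, 'mean': array([561. , 296.1, 184.2]), 'circ': (550.2, 294.6, 22.7), 'pix': array([316.3, 253.6])}
(120, array([485.55548, 286.72913], dtype=float32), (483.30657958984375, 287.4816589355469), 21.509958267211914) (208, array([483.1385, 288.0999], dtype=float32), (482.8954162597656, 287.3998107910156), 19.028745651245117)h.py:53: RuntimeWarning: Mean of empty slice.
  q=p[m][:,:2].astype(np.float32); (a,r)=cv2.minEnclosingCircle(q); return len(q),q.mean(0),a,r
  ret = um.true_divide(
```

View pics/w21.png

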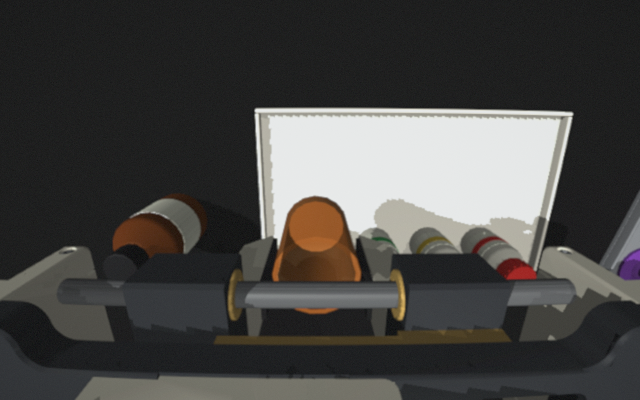

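View pics/d21.png

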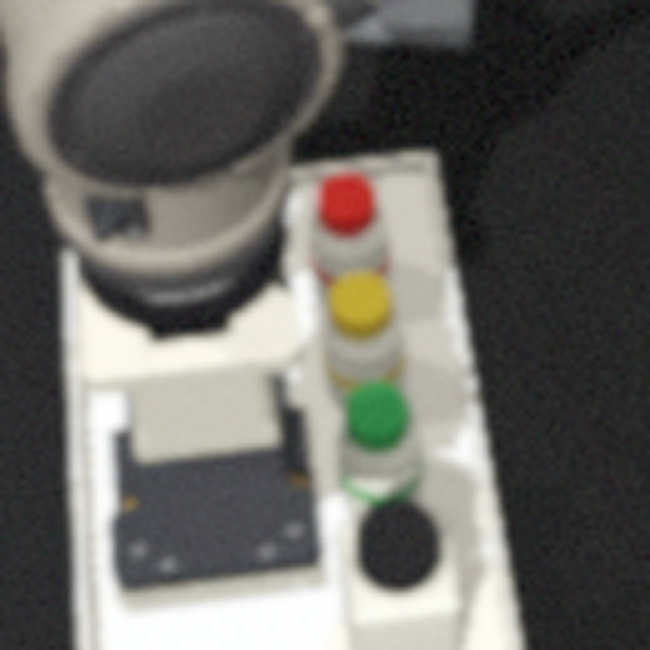

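View pics/s21.png

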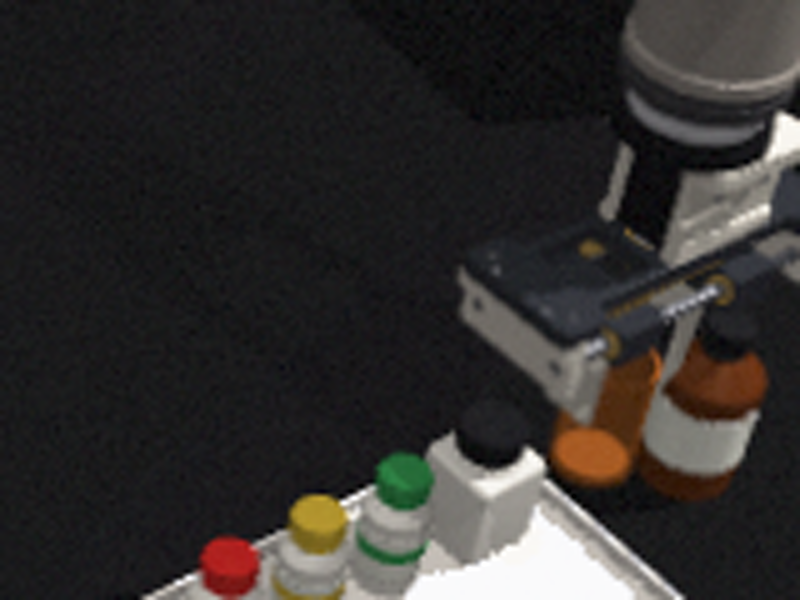

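```bash
python3 - <<'E'
from h import *
c=bot.capture("scene"); p=cloud(c)
# brown bottle area in scene
for u,v in [(466,145),(466,149),(460,160),(452,165),(470,165),(458,176)]: print(u,v,p[v,u].round(0))
s=bot.capture("side"); q=cloud(s)
for u,v in [(315,365),(314,372),(305,375),(325,375),(315,390)]: print(u,v,q[v,u].round(0))
# gripper near side of scene: ear bottom (355+..)
for x,y in [(570,415),(585,380),(480,300),(550,380),(600,350)]:
    u,v=int(320+x/5),int(80+y/5); print(u,v,p[v,u].round(0))
E
```

```text
466 145 [494. 439. 117.]
466 149 [505. 433. 112.]
460 160 [509. 418.  79.]
452 165 [495. 408.  51.]
470 165 [521. 455.  55.]
458 176 [515. 427.  15.]
315 365 [488. 442. 117.]
314 372 [490. 455. 115.]
305 375 [509. 451.  86.]
325 375 [470. 451.  83.]
315 390 [490. 471.  54.]
434 163 [550. 276. 154.]
437 156 [566. 263. 195.]
416 140 [539. 208. 244.]
430 156 [590. 216. 232.]
440 150 [591. 241. 242.]
```

>>> carry_out:
  motion:
    - [0.6,0,-1.7,50,0]
    - [0.6,0,-1.7,90,0]
    - [0.6,0,-1.7,107,0]
    - [0.6,0,-1.7,110,0]
    - [0.6,0,-1.7,111.5,0]
    - [0.6,0,-1.7,112,0]
    - [0.6,0,-1.7,112.5,0]
    - [0.6,0,-1.7,112.5,0]

```text
time: 27.8
tool_pos: [551.4, 297.5, 18.2]
tcp_rot: [3.14, -0.003, 0.144]
contact_force: [0.1, 0.1, -0.3]
grip_width: 44.6
```

>>> carry_out:
  motion:
    - [0.6,0,0,0.5,0]
    - [0.6,0,0,1,0]
    - [0.6,0,0,1,0]

```text
time: 28.18
tool_pos: [551.4, 297.5, 17.1]
tcp_rot: [3.14, -0.003, 0.144]
contact_force: [1.0, 0.7, -0.7]
grip_width: 44.7
```

>>> carry_out:
  motion:
    - [0.6,0,0,0.4,0]
    - [0.6,0,0,0.8,0]
    - [0.6,0,0,0.8,0]

```text
time: 28.55
tool_pos: [551.7, 297.6, 16.8]
tcp_rot: [3.14, -0.003, 0.144]
contact_force: [0.1, 0.1, 4.4]
grip_width: 44.8
```

>>> carry_out:
  motion:
    - [0.4,0,0,0,0]
    - [0.25,0,0,0,0]
    - [0.25,0,0,0,0]
    - [0.25,0,0,-15,0]
    - [0.25,0,0,-65,0]
    - [0.25,0,0,-115,0]
    - [0.25,0,0,-115,0]
    - [0.25,0,0,-115,0]

```text
time: 29.55
tool_pos: [551.0, 297.7, 132.1]
tcp_rot: [3.14, -0.004, 0.144]
contact_force: [-0.2, -0.8, -0.4]
grip_width: 68.7
```

```bash
python3 - <<'E'
from h import *
w=bot.capture("wrist"); print(find(w,"amber",69,80,(551,297)))
c=bot.capture("scene"); print(find(c,"amber",69,80,(551,297)),find(c,"violet",36,48,(506,-124)),find(c,"violet",3,16,(506,-124)))
go((504.5,-125.5,130,0))
E
```

```text
{'n': 552, 'mean': array([550.9, 297.5,  73.3]), 'circ': (550.5, 297.3, 22.4), 'pix': array([315.7, 203.1])}
{'n': 74, 'mean': array([553.1, 297.8,  72.4]), 'circ': (553.1, 299.5, 23.5), 'pix': array([434.6, 183.4])} {'n': 34, 'mean': array([ 506.7, -126.6,   40.9]), 'circ': (505.6, -126.0, 9.8), 'pix': array([285.3, 228.5])} {'n': 249, 'mean': array([ 510. , -126.8,    8.4]), 'circ': (505.5, -125.6, 29.7), 'pix': array([286.4, 237.1])}
t 29.65 pos [550.4 297.4 130.6] rot [ 1.7986e+02 -5.0000e-02  8.2300e+00] w 68.7 F [0.3 0.3 0.2]
(504.5, -125.5, 130, 0) -> [-106.   412.     1.5] spin -81.8
jaw -81.8
```

>>> carry_out:
  motion:
    - [0.3,-8,32,0,-6]
    - [0.4,-21,82,1,-15]
    - [0.5,-35,137,1,-24]
    - [0.5,-49,192,1,-33]
    - [0.5,-63,247,1,-42]
    - [0.5,-77,302,1,-51]
    - [0.5,-91,357,1,-60]
    - [0.5,-103,402,1,-69]
    - [0.5,-106,412,1,-78]
    - [0.5,-106,412,1,-81.8]

```text
time: 30.9
tool_pos: [503.5, -126.6, 129.2]
tcp_rot: [-3.14, 0.001, 1.572]
contact_force: [0.4, 0.3, 0.8]
grip_width: 46.1
```

>>> carry_out:
  motion:
    - [0.5,0,0,0,0]
    - [0.5,0,0,0,0]

```text
time: 31.15
tool_pos: [503.1, -126.4, 128.5]
tcp_rot: [-3.139, 0.001, 1.571]
contact_force: [-0.2, 0.7, -0.6]
grip_width: 46.0
```

```bash
python3 - <<'E'
from h import *
w=save("wrist","w23.png"); print(find(w,"violet",36,48,(506,-125)),find(w,"violet",3,16,(506,-125)))
go((505,-125.8,-8,0))
E
```

```text
{'n': 270, 'mean': array([ 503.4, -125.7,   41.6]), 'circ': (503.5, -126.3, 8.9), 'pix': array([317.8, 193.8])} {'n': 1728, 'mean': array([ 502.7, -124.9,    9.2]), 'circ': (503.1, -126.8, 28.5), 'pix': array([317.1, 184.4])}
t 31.2 pos [ 503.3 -126.3  128.7] rot [-1.7986e+02  5.0000e-02  9.0040e+01] w 45.8 F [ 0.6  0.  -0.2]
(505, -125.8, -8, 0) -> [  0.6   2.1 136.7] spin 0.0
jaw 0.0
```

View pics/w23.png

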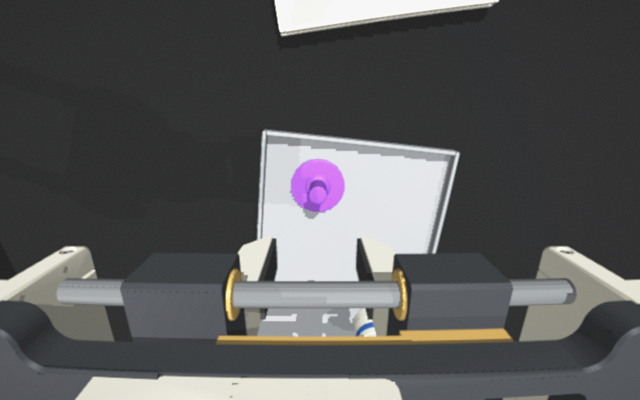

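>>> carry_out:
  motion:
    - [0.5,0,1.2,50,0]
    - [0.5,0,1.2,95,0]
    - [0.5,0,1.2,122,0]
    - [0.5,0,1.2,130,0]
    - [0.5,0,1.2,135,0]
    - [0.5,0,1.2,136,0]
    - [0.5,0,1.2,136,0]

```text
time: 32.08
tool_pos: [504.7, -126.7, -6.4]
tcp_rot: [-3.141, 0.002, 1.571]
contact_force: [0.1, -0.0, 0.3]
grip_width: 45.9
```

>>> carry_out:
  motion:
    - [0.6,0,0,0,0]
    - [0.75,0,0,0,0]
    - [0.95,0,0,0,0]
    - [0.95,0,0,0,0]
    - [0.95,0,0,0,0]
    - [0.95,0,0,0,0]

```text
time: 32.83
tool_pos: [504.8, -126.7, -6.3]
tcp_rot: [-3.141, 0.002, 1.571]
contact_force: [-1.1, 0.9, 2.6]
grip_width: 17.1
```

```bash
python3 - <<'E'
from h import *
w=save("wrist","w24.png",(200,130,440,310),3); save("side","d24.png",(240,90,370,220),5)
go()
E
```

```text
t 32.92 pos [ 504.8 -126.6   -6.3] rot [-1.7996e+02  9.0000e-02  9.0040e+01] w 17.1 F [-0.9 -0.5  2.6]
jaw 0.0
```

View pics/w24.png

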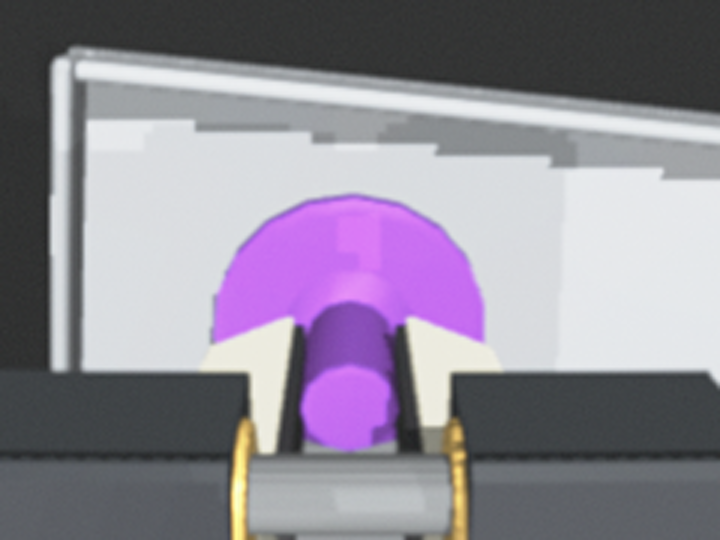

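View pics/d24.png

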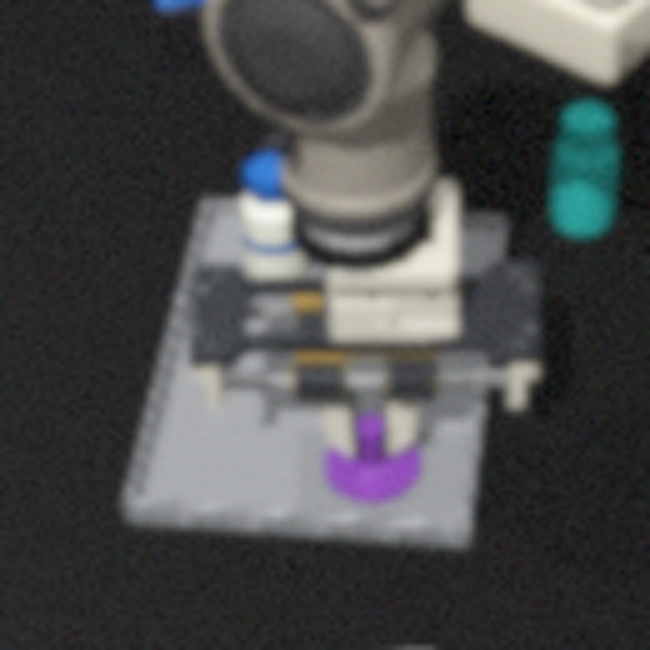

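>>> carry_out:
  motion:
    - [0.95,0,0,-10,0]
    - [0.95,0,0,-30,0]
    - [0.95,0,0,-80,0]
    - [0.95,0,0,-120,0]
    - [0.95,0,0,-120,0]
    - [0.95,0,0,-120,0]

```text
time: 33.67
tool_pos: [504.4, -126.2, 113.3]
tcp_rot: [-3.14, 0.001, 1.571]
contact_force: [0.4, 0.4, -0.4]
grip_width: 16.9
```

```bash
python3 - <<'E'
from h import *
w=save("wrist","w25.png",(200,130,440,310),3); p=cloud(w)
print(find(w,"violet",148,170,(505,-126)),find(w,"violet",115,140,(505,-126)))
go((551.5,297.3,115,8.35))
E
```

```text
{'n': 1065, 'mean': array([ 503.4, -123.8,  159.5]), 'circ': (501.7, -125.5, 10.6), 'pix': array([316., 260.])} {'n': 3008, 'mean': array([ 503.4, -112.9,  129.2]), 'circ': (503.6, -126.2, 29.0), 'pix': array([316.1, 220.2])}
t 33.73 pos [ 504.  -126.1  112.7] rot [-1.7985e+02  4.0000e-02  9.0040e+01] w 17.1 F [-0.8 -0.5  0.1]
(551.5, 297.3, 115, 8.35) -> [423.4  47.7  -2.7] spin -8.3
jaw 0.0
```

View pics/w25.png

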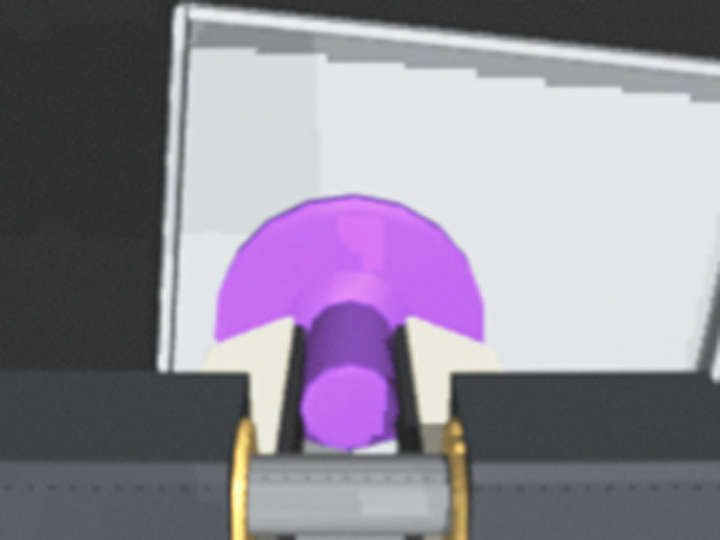

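>>> carry_out:
  motion:
    - [0.95,40,5,-3,-1]
    - [0.95,90,10,-10,-3]
    - [0.95,145,16,-10,-5]
    - [0.95,200,22,-10,-8.3]
    - [0.95,255,29,-10,-8.3]
    - [0.95,310,35,-10,-8.3]
    - [0.95,340,38,-10,-8.3]
    - [0.95,340,38,-10,-8.3]
    - [0.95,340,38,-10,-8.3]

```text
time: 34.85
tool_pos: [541.2, 213.1, 121.2]
tcp_rot: [-3.136, 0.001, 1.716]
contact_force: [-0.8, -0.9, 1.0]
grip_width: 17.2
```

```bash
python3 - <<'E'
from h import *
w=save("wrist","w26.png"); p=cloud(w)
print(find(w,"amber",69,80,(551,297)),find(w,"violet",125,150,(540,214)),black(w,(484,287)))
go((551.5,297.6,115,8.35))
E
```

```text
{'n': 655, 'mean': array([550.6, 297.1,  73.7]), 'circ': (549.9, 297.1, 21.8), 'pix': array([346.3, 104.9])} {'n': 3013, 'mean': array([538.1, 226.1, 137.2]), 'circ': (540.0, 213.6, 28.4), 'pix': array([315.8, 220.6])} (2391, array([482.93268, 286.39764], dtype=float32), (482.6869812011719, 286.1247863769531), 19.517738342285156)
t 34.9 pos [541.4 212.8 121.5] rot [-1.7974e+02  5.0000e-02  9.8290e+01] w 16.7 F [ 0.5 -0.5 -0.2]
(551.5, 297.6, 115, 8.35) -> [82.5 22.2  6.4] spin -0.1
jaw 8.3
```

View pics/w26.png

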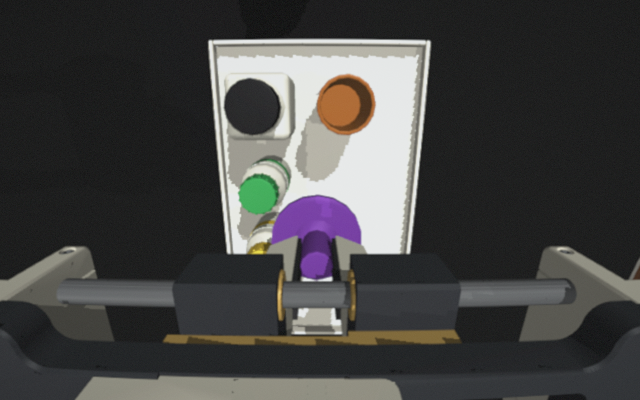

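>>> carry_out:
  motion:
    - [0.95,45,12,2,0]
    - [0.95,75,20,6,0]
    - [0.95,82,22.2,25,0]
    - [0.95,82,22.2,42,0]
    - [0.95,82,22.2,50,0]
    - [0.95,82,22.2,52,0]
    - [0.95,82,22.2,53,0]
    - [0.95,82,22.2,53,0]

```text
time: 35.9
tool_pos: [551.7, 296.9, 68.9]
tcp_rot: [-3.138, 0.001, 1.715]
contact_force: [-0.7, 0.4, -0.7]
grip_width: 16.8
```

```bash
python3 - <<'E'
from h import *
go((551.5,297.2,64,8.35))
w=save("wrist","w27.png",(200,130,440,310),3); save("scene","s27.png",(380,120,480,210),8); save("side","d27.png",(240,220,370,320),6)
print(find(w,"violet",68,85,(551,297)))
E
```

```text
t 35.9 pos [551.7 296.9  68.9] rot [-1.798e+02  4.000e-02  9.827e+01] w 16.8 F [-0.7  0.4 -0.7]
(551.5, 297.2, 64, 8.35) -> [ 0.3 -0.2  4.9] spin -0.1
jaw 8.3
{'n': 2274, 'mean': array([548.6, 311.3,  84. ]), 'circ': (550.6, 297.3, 28.6), 'pix': array([316.1, 217.9])}
```

View pics/w27.png

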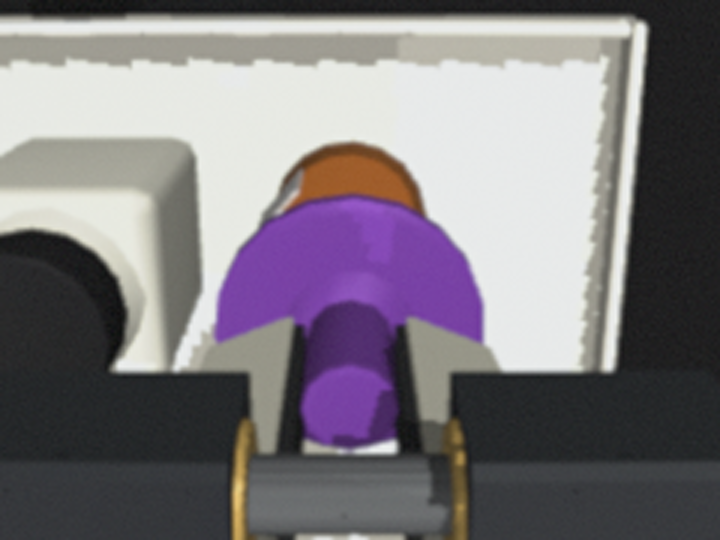

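View pics/s27.png

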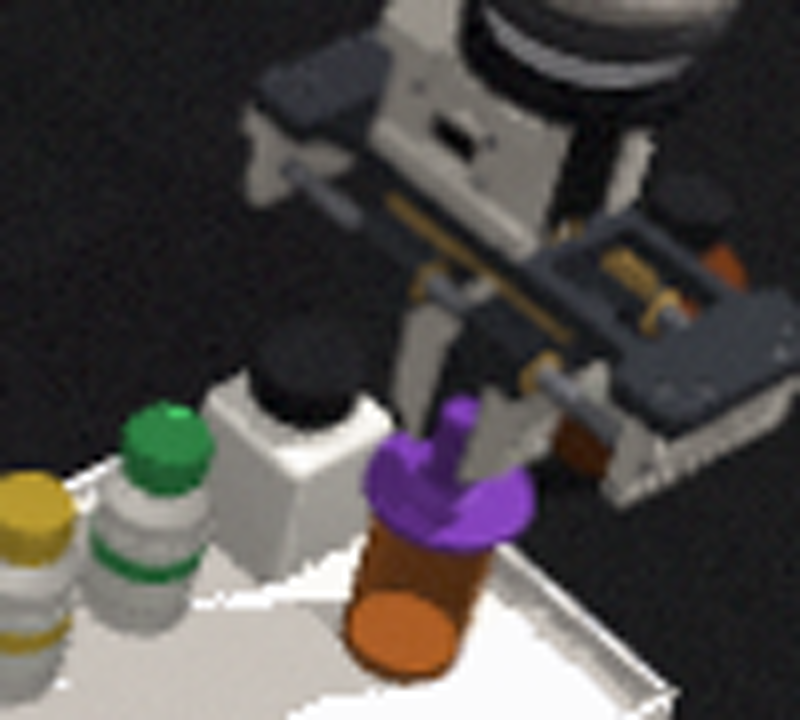

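View pics/d27.png

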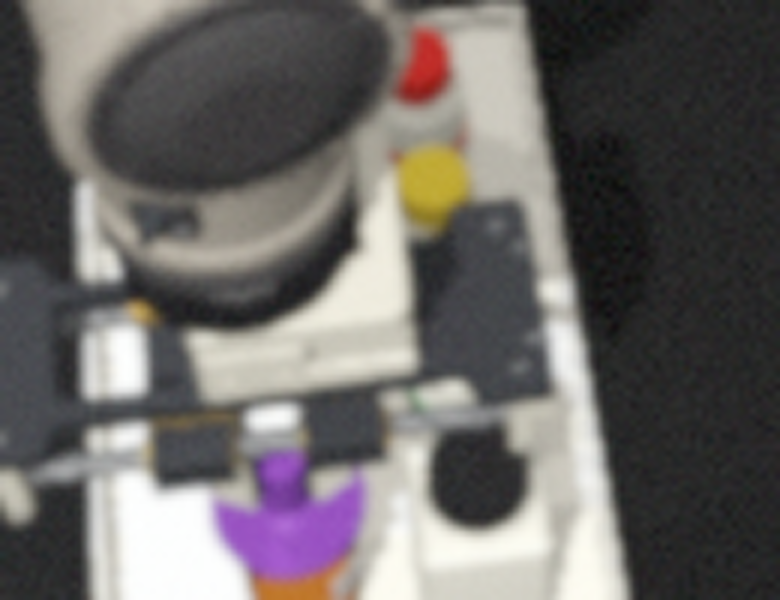

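>>> carry_out:
  motion:
    - [0.95,0,0,1.5,0]
    - [0.95,0,0,3,0]
    - [0.95,0,0,4,0]
    - [0.95,0,0,4.7,0]
    - [0.95,0,0,4.7,0]

```text
time: 36.67
tool_pos: [551.5, 297.1, 64.0]
tcp_rot: [-3.138, 0.001, 1.716]
contact_force: [-0.8, 0.2, -0.1]
grip_width: 16.6
```

>>> carry_out:
  motion:
    - [0.95,0,0,0.5,0]
    - [0.95,0,0,0.8,0]
    - [0.95,0,0,0.8,0]

```text
time: 37.05
tool_pos: [551.7, 297.2, 63.7]
tcp_rot: [-3.138, 0.001, 1.716]
contact_force: [-1.0, -0.5, 3.5]
grip_width: 17.2
```

>>> carry_out:
  motion:
    - [0.8,0,0,0,0]
    - [0.65,0,0,0,0]
    - [0.6,0,0,0,0]
    - [0.6,0,0,0,0]
    - [0.6,0,0,-15,0]
    - [0.6,0,0,-50,0]
    - [0.6,0,0,-90,0]
    - [0.6,-30,0,-100,0]
    - [0.6,-80,0,-100,0]
    - [0.6,-80,0,-100,0]

```text
time: 38.3
tool_pos: [564.4, 215.3, 165.2]
tcp_rot: [-3.14, 0.001, 1.712]
contact_force: [0.2, 0.4, 0.8]
grip_width: 36.5
```

```bash
python3 - <<'E'
from h import *
w=save("wrist","w28.png"); save("scene","s28.png",(320,120,480,240),5)
go()
for c in (w,bot.capture("scene")):
    for o in (("violet",72,86,(551,297)),("violet",104,118,(551,297)),("green",82,92,(493,222)),("yellow",82,92,(501,162)),("red",82,92,(510,102)),("amber",5,72,(551,297))): print(o[0],find(c,*o))
    print(black(c,(484,287)))
E
```

```text
t 38.4 pos [563.8 218.  164.7] rot [-179.87    0.     98.22] w 36.9 F [ 0.4  0.4 -0.4]
jaw 8.2
violet {'n': 2839, 'mean': array([550.5, 297.6,  79.2]), 'circ': (550.6, 296.9, 28.0), 'pix': array([314.9, 103.1])}
violet {'n': 419, 'mean': array([550.9, 296.9, 111.9]), 'circ': (550.8, 296.8, 9.0), 'pix': array([315. , 103.9])}
green {'n': 801, 'mean': array([493.2, 221.5,  86.8]), 'circ': (492.8, 221.0, 15.2), 'pix': array([241.5, 180.2])}
yellow {'n': 583, 'mean': array([500.2, 163.1,  86.7]), 'circ': (501.8, 160.8, 15.5), 'pix': array([244.8, 238.9])}
red None
amber None
(1685, array([483.08844, 286.26373], dtype=float32), (482.52264404296875, 285.8858337402344), 19.75201988220215)
violet {'n': 204, 'mean': array([556.5, 293.6,  79.3]), 'circ': (552.8, 298.4, 29.5), 'pix': array([434.6, 182.9])}
violet {'n': 37, 'mean': array([554.3, 297.2, 110.3]), 'circ': (553.3, 297.9, 9.5), 'pix': array([437.7, 173.8])}
green {'n': 79, 'mean': array([495.8, 219.6,  86.3]), 'circ': (494.9, 220.4, 16.1), 'pix': array([400.4, 174.5])}
yellow {'n': 80, 'mean': array([503.9, 159.7,  86.2]), 'circ': (503.1, 160.6, 15.7), 'pix': array([383.2, 182.8])}
red {'n': 78, 'mean': array([512.5, 100. ,  86.1]), 'circ': (510.5, 100.4, 15.8), 'pix': array([365.4, 191.5])}
amber {'n': 217, 'mean': array([563.8, 285.8,  35.8]), 'circ': (557.5, 292.6, 20.6), 'pix': array([430.5, 196.2])}
(117, array([485.24594, 285.92255], dtype=float32), (484.2080383300781, 287.8885803222656), 20.680166244506836)
```

View pics/w28.png

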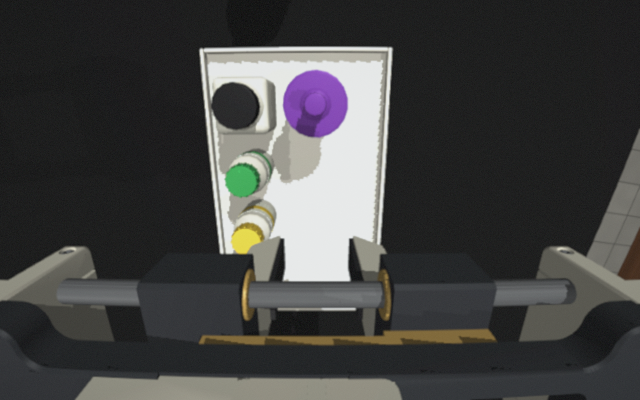

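View pics/s28.png

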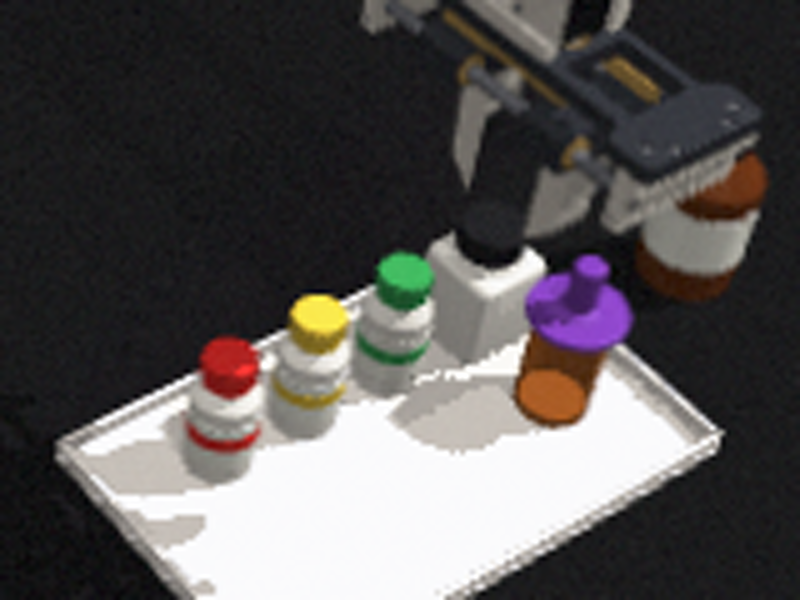

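```bash
python3 - <<'E'
from h import *
c=bot.capture("scene"); print(find(c,"blue",82,92,(571,-299)))
print(bot.close_job())
E
```

```text
{'n': 121, 'mean': array([ 571.9, -299.5,   85.6]), 'circ': (570.6, -299.5, 16.0), 'pix': array([224. , 261.4])}
the job is handed in; nothing more can be done
None
```

I set out the layout as asked and handed the job in at about 38.5 s of robot time, with the gripper open and clear of everything. The row runs right from the blank as green, yellow, red. The amber beaker stands behind the blank with the violet cover on top.

**Last checks:**
- **Row:** the bottle centres sit about 60 mm apart, and the first is about 66 mm from the blank. That leaves about 2 cm clear between neighbours, along the tray's direction (turned about 8.4°).
- **Beaker and cover:** the beaker has about 20 mm clear to the blank. The cover is centred to within about 1 mm and sits flat.
- **Left alone:** the blank and the blue-capped bottle measured in their starting places to within the cameras' noise. I never worked near the wash bottle or the turquoise look-alike, and did not re-measure them at the end.

**Disagreements:**
- **Finger ends:** they sit about 30 mm above the reported TCP, so the first grip (green) closed on the cap instead of the body. It held level, so I gripped the yellow and red bottles by their caps too and lowered each piece until the force showed contact.
- **Cameras:** the scene and wrist cameras disagree by about 2 mm in x. I took the middle of the two and compared positions within one camera.

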